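# Set the washed lab kit to dry

## Robot

A 7-joint arm with a two-finger parallel gripper is mounted at the origin on the work surface. World frame = base frame: x ahead of the robot, y to its left, z up, the work surface at z = 0. Lengths are in mm, angles in rad, forces in N, time in s.
With the tool pointing down it reaches from about 425 to 875 mm from the base axis. Payload 8.4 kg.
Tool frame: the origin (TCP) lies midway between the tips of the shut fingers; the grasp point (between the pads) lies 19 mm behind it; z points along the fingers, y is the line along which they close (so a half turn about z gives the same grasp; the last joint's range is limited). The gripper opens to 87 mm and grips with 3 to 60 N. Pads are 19 mm wide; open, the fingers measure 117 mm over their backs; the gripper's body (75 mm by 190 mm) begins 51 mm behind the grasp point.
Start: joints at [1.147, 0.333, 0.04, 1.465, -0.013, 1.343, -0.059], TCP at [207.405, -615.993, 222.546] pointing down, gripper open.
Joint ranges: [-2.58, 2.58], [-0.38, 2.09], [-1.3, 1.39], [0.25, 2.4], [-1.5, 4.64], [0.08, 2.09], [-2.65, 2.65]. Speed limits (rad/s): [2.22, 2.22, 2.79, 2.79, 3.14, 3.14, 3.14].

## Interface

Orientations are given as a rotation vector (axis times angle).
In Python, from bench import arm gives the robot as it stands.
- The arm moves only by the tool apply_moves, never from a script. Its argument "series" is a list of rows, each a list of 4 numbers: the shift along the tool's x, y, z in mm, then the turn about the tool's z in rad. A call has 1 to 10 rows; each row shifts and turns the commanded pose from where the row before left it, along the tool's axes as they then stand; what a row does not reach is not made up. A row lasts 1/8 s, in which the tool goes at most 62.5 mm and 10.7 degrees, less where a joint would pass 70% of its speed; a pose out of reach is approached as far as the arm can. A call with a gripper value outside its range is refused whole. "jaw" is the opening, from -1 (shut) to 1 (fully open), set as the call begins (left out, the last holds). The fingers move at their own pace and stop on an object; "squeeze" is the grip in N (left out, the last holds). Time passes only in rows, so rows that do not move let the fingers close. It gives the time, the measured TCP pose, the force, the opening and the grip force at its end, in the units of the state.
- arm.observe(): the state, without advancing time (a new reading comes with each control period).
- arm.camera(name): name is "scene" or "top"; returns a dict with "image" (480x640x3 uint8, red, green, blue), "range_z" (480x640 float32, mm along the optical axis (not along the pixel's ray), 0 where there is no reading), "intrinsics" (3x3 intrinsics, pixels), "dist" ([k1, k2, p1, p2, k3] as OpenCV has them; the pictures are not rectified), "rvec" (rotation vector, rad) and "tvec" (3), from world to camera coordinates, as OpenCV has them. Camera axes: x right, y down, z forward; pixel columns grow to the right and rows downward; lengths in mm; the calibration is good to about 2 mm. A picture is of the moment at which its call begins.
- arm.hand_in(): hands the job in; it is judged then, once.
The state is a dict: "clock": time; "joint_pos": joint angles; "joint_velocities": joint speeds; "tau": joint torques, N m; "ee_pos": TCP position; "eef_rot": TCP orientation; "wrist_force": force on the tool from outside, world axes, zero at the start; "wrist_torque": the same for the moment, N m; "gripper_width": opening from 0.0 (shut) to 1.0 (fully open); "grasp_force": force on a finger pad.
Only numpy, scipy, OpenCV 4.12 (cv2) and the standard library are available. Lean on these libraries where they do the work, as an engineer would, in place of code of your own. Each camera call takes 0.05 s, during which the arm holds its last target. There are 200 camera calls.

## Task

Set the washed kit to dry: drape every face-shield headband over the drying rail, each square across it and not touching another, and spread the clustered stoppers in their tray into an even single layer, standing upright with air gaps of at least 20 mm. Only when all that is done, turn the drying-air valve's knob clockwise past its detent until it clicks fully open. Leave the other things on the bench alone.

Things in the scene. Friction and masses are not known exactly. Their poses are not given: they have to be found in the camera images.
- rail_mid (a point): Middle of the axis of the steel drying rail: a straight horizontal flat bar, 32 mm wide, 16 mm thick, 336 mm long (along the point's y axis), its axis 150 mm and its flat top 158 mm above the bench, on a 16 mm thick post 160 mm from the middle at each end. z is up.
- tray_in (a point): Centre of the inner floor (4 mm above the bench) of the low open aluminium tray; inside 212 mm along the point's x and 252 mm along its y; walls 4 mm thick, rising 14 mm above the floor.
- valve_grip (a point): Grip point of the drying-air valve's black knob, a bar handle 54 mm long (along the point's x), 14 mm wide (its y) and 36 mm tall; this point is on the turning axis, 10 mm below the bar's top and 68 mm above the bench. The knob sits on an aluminium block 90 x 90 x 30 mm. The point turns with the knob.
- valve (a joint): Angle of the air valve's knob (rad): grows as the knob turns clockwise seen from above, from 0 (closed stop) to 1.3 (open stop). A detent resists with up to about 0.25 N m, felt from 0.85, its crest at 1.1; past it the knob snaps by itself to the open stop; let go short of it, it may spring back.
- band1: Face-shield headband (may be absent): rigid white arch 148 mm wide (its x), 24 mm deep (y), 136 mm tall, open side down, standing on two black foot blocks 22 x 40 x 26 mm centred at x = +-61 mm. On top a grey brow pad to grip, 60 mm (x) by 26 mm (y), from 110 to 136 mm above the origin. Origin: midway between the feet, at bench level; z up. 0.14 kg.
- band1_seat (a point): Middle of the underside of that headband's arch, 105 mm above its origin: the place that rests on the rail (then 8 mm above the axis of the rail). Flat for 31 mm to either side along x; the clear opening below is 100 mm wide at the feet.
- band2: Face-shield headband (may be absent): rigid white arch 148 mm wide (its x), 24 mm deep (y), 136 mm tall, open side down, standing on two black foot blocks 22 x 40 x 26 mm centred at x = +-61 mm. On top a grey brow pad to grip, 60 mm (x) by 26 mm (y), from 110 to 136 mm above the origin. Origin: midway between the feet, at bench level; z up. 0.14 kg.
- band2_seat (a point): Middle of the underside of that headband's arch, 105 mm above its origin: the place that rests on the rail (then 8 mm above the axis of the rail). Flat for 31 mm to either side along x; the clear opening below is 100 mm wide at the feet.
- band3: Face-shield headband (may be absent): rigid white arch 148 mm wide (its x), 24 mm deep (y), 136 mm tall, open side down, standing on two black foot blocks 22 x 40 x 26 mm centred at x = +-61 mm. On top a grey brow pad to grip, 60 mm (x) by 26 mm (y), from 110 to 136 mm above the origin. Origin: midway between the feet, at bench level; z up. 0.14 kg.
- band3_seat (a point): Middle of the underside of that headband's arch, 105 mm above its origin: the place that rests on the rail (then 8 mm above the axis of the rail). Flat for 31 mm to either side along x; the clear opening below is 100 mm wide at the feet.
- stopper1: White plastic bottle stopper (may be absent): a disc 52 mm in diameter and 20 mm tall with a grip stem on top, 18 mm in diameter and 28 mm tall (48 mm in all). Origin at the centre of its underside, z up. 0.06 kg.
- stopper2: White plastic bottle stopper (may be absent): a disc 52 mm in diameter and 20 mm tall with a grip stem on top, 18 mm in diameter and 28 mm tall (48 mm in all). Origin at the centre of its underside, z up. 0.06 kg.
- stopper3: White plastic bottle stopper (may be absent): a disc 52 mm in diameter and 20 mm tall with a grip stem on top, 18 mm in diameter and 28 mm tall (48 mm in all). Origin at the centre of its underside, z up. 0.06 kg.
- stopper4: White plastic bottle stopper (may be absent): a disc 52 mm in diameter and 20 mm tall with a grip stem on top, 18 mm in diameter and 28 mm tall (48 mm in all). Origin at the centre of its underside, z up. 0.06 kg.
- stopper5: White plastic bottle stopper (may be absent): a disc 52 mm in diameter and 20 mm tall with a grip stem on top, 18 mm in diameter and 28 mm tall (48 mm in all). Origin at the centre of its underside, z up. 0.06 kg.
- amber_bottle: Amber glass bottle, 70 mm in diameter, 150 mm tall. Bystander, to be left alone; origin at the centre of its underside.
- wash_bottle: White wash bottle, 68 mm in diameter, 170 mm tall. Bystander, to be left alone; origin at the centre of its underside.
- beaker: Glass beaker, 80 mm wide, 95 mm tall. Bystander, to be left alone; origin at the centre of its underside.
- tip_box: Blue pipette-tip box, 120 x 85 x 60 mm. Bystander, to be left alone; origin at the centre of its underside.
- vial_rack: White rack of small vials, 60 x 50 x 43 mm. Bystander, to be left alone; origin at the centre of its underside.
- spatula: Small spatula with a wooden handle, 170 mm long. Bystander, to be left alone; origin at the centre of its underside.

How it is judged:
By the outcome, as a careful person would: the job done as asked, in the order asked, and still so for the second after the job is handed in, with the robot touching nothing.
Of band1, band2, band3 only 2 to 3 are there at a start; the rules pass over those that are not, and their reading is None.
Of stopper1, stopper2, stopper3, stopper4, stopper5 only 4 to 5 are there at a start; the rules pass over those that are not, and their reading is None.
At some moment in a run one of stopper1, stopper2, stopper3, stopper4, stopper5 may be knocked a few centimetres aside while the robot is not near it.
It also fails if it takes over 208 s, if anything falls off the work surface, if the arm or the gripper's body presses on something with over 40 N, if the wrist force passes 120 N, or if a joint passes its speed limit or range.

## Working session

There is one attempt and no reset: what is moved stays moved. The work goes in short steps, Python scripts to look and compute and a tool call to move; the robot and the scene stay as the last step left them, time stands still between calls to the robot, and variables do not carry over. Pictures are saved under pics/ and viewed, at most 15 in all, crops included, and the job is handed in when it is done.

Besides the shell and the picture viewer there is one more tool, called after ">>>" in YAML: its name, and indented under it one key for each argument. apply_moves: Moves the arm, as the interface text tells. Its arguments: {"type":"object","properties":{"series":{"type":"array","items":{"type":"array","items":{"type":"number"}}},"jaw":{"type":"number"},"squeeze":{"type":"number"}},"required":["series"]}

```bash
mkdir -p pics
cat > h.py <<'E'
import numpy as np, cv2
from bench import arm
def cam(n,f=None):
    c=arm.camera(n)
    if f: cv2.imwrite('pics/'+f,cv2.cvtColor(c['image'],cv2.COLOR_RGB2BGR))
    return c
def cloud(c):
    K=np.array(c['intrinsics'],float);d=np.array(c['dist'],float)
    v,u=np.mgrid[0:480,0:640]
    p=cv2.undistortPoints(np.stack([u,v],-1).reshape(-1,1,2).astype(float),K,d).reshape(480,640,2)
    z=c['range_z'].astype(float)
    P=np.dstack([p[...,0]*z,p[...,1]*z,z])
    R=cv2.Rodrigues(np.array(c['rvec'],float))[0]
    W=(P-np.array(c['tvec'],float).reshape(3))@R
    W[z==0]=np.nan
    return W
E
python3 - <<'E'
from h import *
for n in('top','scene'):
    c=cam(n,n+'0.png'); W=cloud(c); np.save(n+'0.npy',W)
    R=cv2.Rodrigues(np.array(c['rvec'],float))[0]; print(n,-R.T@np.array(c['tvec'],float).reshape(3))
print({k:np.round(v,3) for k,v in arm.observe().items()})
E
```

```text
top [ 390.93671429  -20.32516621 1342.58549081]
scene [1431.44697739  631.25645585 1098.85970929]
{'clock': np.float64(0.1), 'joint_pos': array([ 1.147,  0.334,  0.04 ,  1.466, -0.013,  1.343, -0.058]), 'joint_velocities': array([-0.002, -0.003,  0.001, -0.004,  0.001,  0.001, -0.   ]), 'tau': array([ 5.0000e-03, -6.5781e+01,  1.3410e+00, -4.0471e+01, -6.0000e-02,
        4.1000e-02,  0.0000e+00]), 'ee_pos': array([ 207.263, -615.621,  221.79 ]), 'eef_rot': array([-3.099, -0.508,  0.   ]), 'wrist_force': array([-0.526, -0.098, -0.499]), 'wrist_torque': array([0.046, 0.01 , 0.042]), 'grasp_force': np.float64(0.0), 'gripper_width': np.float64(0.999)}
```

View pics/top0.png

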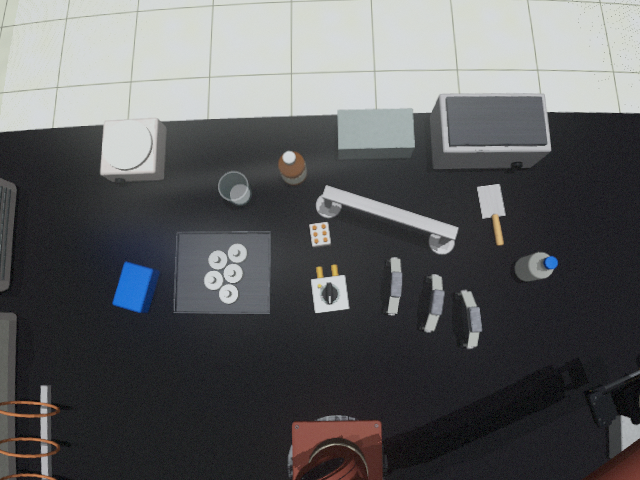

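View pics/scene0.png

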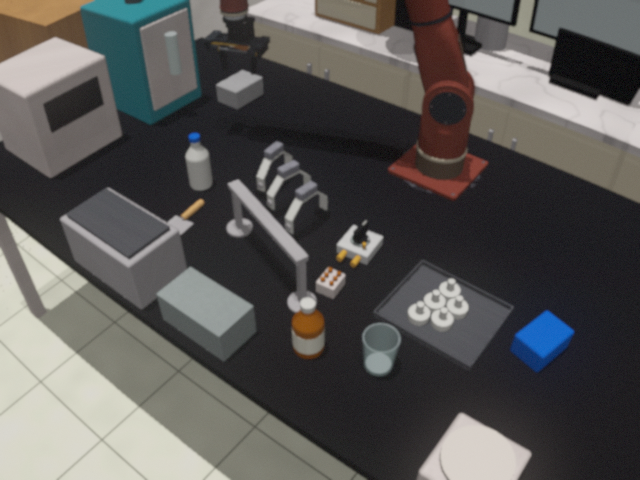

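The top view shows three bands (395,286), (435,303), (472,320); the rail runs from (328,192) to (455,232). There are five stoppers in the tray around (225,270), and the valve knob is at (330,292).

Run:
```python
from h import *
W=np.load('top0.npy')
def comps(zlo,zhi,u0,u1,v0,v1,amin=8):
    m=np.zeros((480,640),np.uint8)
    s=W[v0:v1,u0:u1,2]; m[v0:v1,u0:u1]=(s>zlo)&(s<zhi)
    n,l,st,ce=cv2.connectedComponentsWithStats(m,connectivity=4)
    for i in range(1,n):
        if st[i,4]<amin: continue
        P=W[l==i]; r=cv2.minAreaRect(P[:,:2].astype(np.float32))
        print(st[i,4],ce[i].round(1),'mean',P.mean(0).round(1),'rect',np.round(r[0],1),np.round(r[1],1),round(r[2],1))
print('pads');comps(128,145,380,490,255,355)
print('feet/arch');comps(20,128,380,490,255,355)
print('rail');comps(150,170,315,465,180,250)
print('stems');comps(42,60,170,280,225,320,3)
print('discs');comps(18,32,170,280,225,320)
print('knob');comps(66,90,305,355,270,320,3)
print('block');comps(22,45,305,355,270,320)
print('rack etc');comps(30,250,290,345,140,250)
print('tray pts');
for (u,v) in[(176,233),(270,232),(271,313),(175,313),(222,300)]: print(W[v-1:v+2,u-1:u+2].reshape(-1,3).mean(0).round(1))
c=arm.camera('top');I=cv2.cvtColor(c['image'],cv2.COLOR_RGB2BGR)
a=cv2.resize(I[225:320,170:280],(550,475),interpolation=cv2.INTER_CUBIC);b=cv2.resize(I[265:320,305:355],(250,275),interpolation=cv2.INTER_CUBIC)
o=np.zeros((475,800,3),np.uint8);o[:,:550]=a;o[:275,550:]=b;cv2.imwrite('pics/crop1.png',o)
```

```text
pads
272 [395.9 284. ] mean [ 458.5 -151.6  135.6] rect [ 459.5 -151.3] [26.5 59.7] 87.9
262 [437.1 302.3] mean [ 412.3 -248.6  135.3] rect [ 412.8 -249.2] [25.6 60.8] 77.8
292 [474.8 319.2] mean [ 369.6 -337.8  135.3] rect [ 369.7 -338.9] [61.  28.3] 4.9
feet/arch
187 [393.5 264. ] mean [ 512.8 -154.    72.6] rect [ 511.3 -158.5] [45.2 41.5] 9.0
194 [434.2 281.3] mean [ 466.6 -255.5   71.8] rect [ 461.9 -254.3] [30.5 50.8] 85.0
10 [390.  285.5] mean [ 456.1 -138.9  119. ] rect [ 456.  -138.9] [ 0.5 22.5] 85.1
490 [467.5 318.7] mean [ 370.6 -334.9   75. ] rect [ 370.3 -335.5] [145.1  39.2] 1.3
19 [431.7 300.1] mean [ 418.3 -238.9  119. ] rect [ 417.6 -238.7] [ 1.8 32.5] 79.3
230 [391.8 306.2] mean [ 406.5 -145.7   75.3] rect [ 407.2 -148.1] [40.3 44.5] 82.1
219 [428.9 323.1] mean [ 362.2 -237.1   74.9] rect [ 364.4 -237.8] [34.9 45. ] 85.4
rail
1890 [389.8 211.9] mean [ 630.2 -140.9  157.8] rect [ 631.3 -140.6] [336.3  34.3] 70.6
stems
40 [235.1 251.5] mean [556.1 254.2  51.8] rect [557.4 254.6] [16.  16.6] 89.2
42 [215.1 258.4] mean [538.9 307.2  51.5] rect [538.9 307.7] [16.9 16.4]
[... 708 characters left out ...]
1.4] 44.8
8 [201.1 311.9] mean [400.8 351.5  20.1] rect [401.8 351.9] [16.5  2.6] 89.6
knob
122 [328.7 292.2] mean [444.9  11.2  77.6] rect [444.2  11.7] [12.9 52.6] 88.8
block
1064 [329.4 293.5] mean [443.6  10.5  31.5] rect [450.9  12. ] [104.9  89.8] 6.5
rack etc
119 [341. 148.] mean [820.9 -28.4  76.2] rect [825.6 -28.4] [16.2 30.6] 88.9
406 [296.4 167.2] mean [764.6  87.4  98.4] rect [771.9  86. ] [34.3 67.5] 76.6
360 [332.9 195.5] mean [676.4  -5.1 145.9] rect [677.3  -9.4] [58.1 34.3] 71.6
412 [319.1 233.4] mean [601.3  34.4  36.8] rect [601.8  34.3] [60.1 49.9] 6.7
tray pts
[615.4 427.7  12.2]
[612.2 167.9  11.4]
[3.958e+02 1.675e+02 2.000e-01]
[398.4 427.4   6.5]
[431.4 294.6  23. ]
```

View pics/crop1.png

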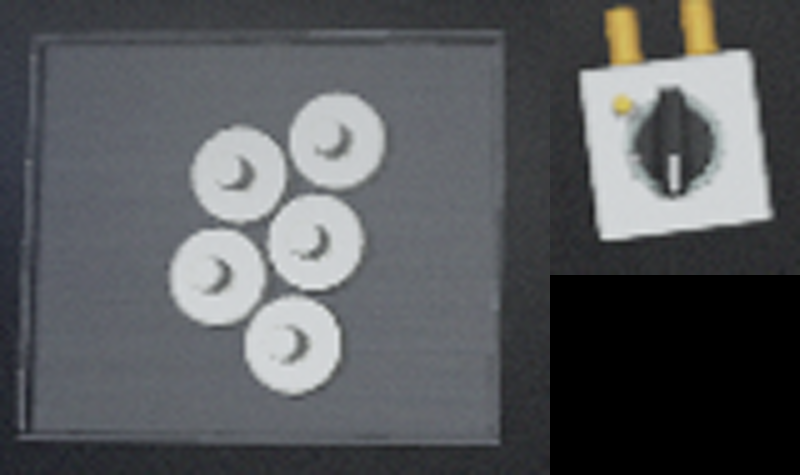

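```bash
cat >> h.py <<'E'
def go(x,y,z,deg):
    s=arm.observe(); R=cv2.Rodrigues(np.array(s['eef_rot'],float))[0]; p=np.array(s['ee_pos'])
    a=np.degrees(np.arctan2(R[1,0],R[0,0])); turn=(a-deg+90)%180-90
    t=np.radians(a-turn); X=np.array([np.cos(t),np.sin(t),0]);Y=np.array([np.sin(t),-np.cos(t),0])
    d=np.array([x,y,z])-p
    print('t',round(float(s['clock']),1),'p',p.round(1),'a',round(a,1),'tilt',R[:,2].round(3),'turn',round(np.radians(turn),3),'then shift',(d@X).round(1),(d@Y).round(1),(-d[2]).round(1),'F',np.round(s['wrist_force'],1),'w',round(float(s['gripper_width'])*87,1))
E
python3 -c "
from h import *
go(459,-151.5,222,-2.1)"
```

```text
t 0.1 p [ 207.3 -615.7  221.8] a 18.6 tilt [-0.     0.001 -1.   ] turn 0.361 then shift 234.5 -473.1 -0.2 F [ 0.1 -0.6  0.3] w 87.1
```

>>> apply_moves:
  series:
    - [0, 0, 0, 0.18]
    - [0, 0, 0, 0.18]
    - [30, -59, 0, 0]
    - [30, -59, 0, 0]
    - [30, -59, 0, 0]
    - [30, -59, 0, 0]
    - [30, -59, 0, 0]
    - [30, -59, 0, 0]
    - [27, -59, 0, 0]
    - [27, -60, 0, 0]
  jaw: 0.2

```text
clock: 1.4
ee_pos: [445.2, -174.1, 222.6]
eef_rot: [3.141, -0.056, 0.0]
wrist_force: [0.3, -0.5, 0.2]
gripper_width: 0.596
grasp_force: 0.0
```

```bash
python3 -c "
from h import *
go(459,-151.5,110,-2.1)"
```

```text
t 1.4 p [ 445.2 -174.1  222.6] a -2.0 tilt [ 0. -0. -1.] turn 0.001 then shift 13.0 -23.1 112.6 F [ 0.3 -0.5  0.2] w 51.9
```

>>> apply_moves:
  series:
    - [0, 0, 0, 0]
    - [0, 0, 0, 0]

```text
clock: 1.65
ee_pos: [444.4, -176.3, 222.4]
eef_rot: [3.141, -0.055, -0.001]
wrist_force: [0.1, -0.6, 0.3]
gripper_width: 0.6
grasp_force: 0.0
```

```bash
python3 -c "
from h import *
go(459,-151.5,110,-2.1)"
```

```text
t 1.6 p [ 444.4 -176.3  222.4] a -2.0 tilt [-0.001 -0.    -1.   ] turn 0.002 then shift 13.7 -25.4 112.4 F [ 0.1 -0.6  0.3] w 52.2
```

>>> apply_moves:
  series:
    - [13.7, -25.4, 0, 0]
    - [0, 0, 35, 0]
    - [0, 0, 35, 0]
    - [0, 0, 25, 0]
    - [0, 0, 17, 0]
    - [0, 0, 0, 0]
    - [0, 0, 0, 0]

```text
clock: 2.52
ee_pos: [459.8, -151.6, 111.5]
eef_rot: [3.141, -0.056, 0.002]
wrist_force: [0.0, 0.6, -0.1]
gripper_width: 0.596
grasp_force: 0.0
```

>>> apply_moves:
  series:
    - [0, 0, 0, 0]
    - [0, 0, 0, 0]
    - [0, 0, 0, 0]
    - [0, 0, -15, 0]
    - [0, 0, -25, 0]
    - [0, 0, -30, 0]
    - [0, 0, -40, 0]
    - [0, 0, -40, 0]
    - [0, 0, -35, 0]
    - [0, 0, 0, 0]
  jaw: -1
  squeeze: 25

```text
clock: 3.78
ee_pos: [460.5, -151.2, 299.3]
eef_rot: [3.139, -0.055, 0.008]
wrist_force: [0.2, 0.2, -2.0]
gripper_width: 0.299
grasp_force: 24.5
```

```bash
python3 -c "
from h import *
u=np.array([.332,.943])
for t in (100,0,-100): print(np.array([631.3,-140.6])+t*u)
go(664,-46,295,-19.4)
cam('scene','s1.png')"
```

```text
[664.5 -46.3]
[ 631.3 -140.6]
[ 598.1 -234.9]
t 3.8 p [ 460.5 -151.2  299.3] a -2.0 tilt [ 0.005 -0.002 -1.   ] turn 0.304 then shift 157.0 -166.8 4.3 F [ 0.2  0.2 -2. ] w 26.0
```

View pics/s1.png

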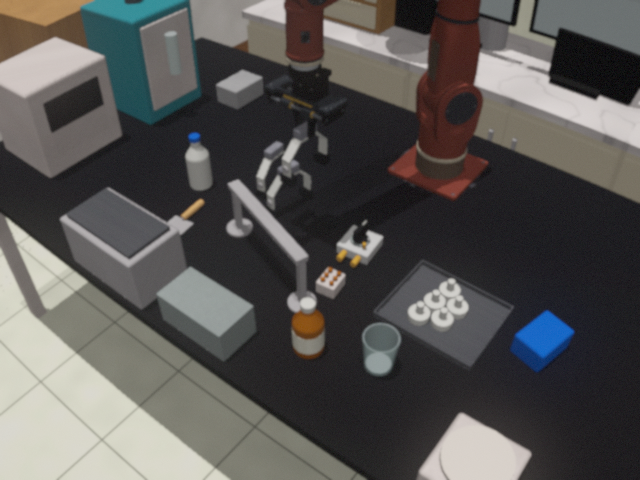

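The band is held, hanging in the gripper at (308,150) with a 26 mm opening.

>>> apply_moves:
  series:
    - [0, 0, 0, 0.152]
    - [0, 0, 0, 0.152]
    - [31, -33, 0, 0]
    - [32, -34, 0, 0]
    - [32, -34, 0, 0]
    - [31, -33, 0, 0]
    - [31, -33, 0, 0]
    - [0, 0, 0, 0]
    - [0, 0, 0, 0]

```text
clock: 4.95
ee_pos: [662.2, -46.1, 294.4]
eef_rot: [3.096, -0.53, -0.004]
wrist_force: [-0.4, -1.1, -1.4]
gripper_width: 0.298
grasp_force: 25.0
```

```bash
python3 -c "
from h import *
go(664,-46,165.5,-19.4)"
```

```text
t 5.0 p [662.2 -46.1 294.4] a -19.4 tilt [-0.002 -0.    -1.   ] turn -0.0 then shift 1.7 -0.7 128.9 F [-0.4 -1.1 -1.4] w 25.9
```

>>> apply_moves:
  series:
    - [1.7, -0.7, 30, 0]
    - [0, 0, 30, 0]
    - [0, 0, 25, 0]
    - [0, 0, 20, 0]
    - [0, 0, 12, 0]
    - [0, 0, 8, 0]
    - [0, 0, 4, 0]
    - [0, 0, 0, 0]
    - [0, 0, 0, 0]

```text
clock: 6.08
ee_pos: [665.0, -45.7, 167.1]
eef_rot: [-3.096, 0.53, -0.001]
wrist_force: [0.4, -0.5, -1.5]
gripper_width: 0.298
grasp_force: 25.0
```

>>> apply_moves:
  series:
    - [0, 0, 0, 0]
    - [0, 0, 0, 0]
    - [0, 0, 0, 0]
    - [0, 0, 0, 0]
  jaw: 0.0

```text
clock: 6.58
ee_pos: [664.8, -45.7, 166.6]
eef_rot: [-3.096, 0.53, -0.0]
wrist_force: [-1.2, 0.5, 0.2]
gripper_width: 0.494
grasp_force: 0.0
```

>>> apply_moves:
  series:
    - [0, 0, -15, 0]
    - [0, 0, -30, 0]
    - [0, 0, -35, 0]
    - [0, 0, 0, 0]
  jaw: 0.2

```text
clock: 7.08
ee_pos: [666.4, -45.5, 251.2]
eef_rot: [-3.096, 0.53, -0.01]
wrist_force: [-0.6, -0.1, 0.3]
gripper_width: 0.599
grasp_force: 0.0
```

```bash
python3 -c "
from h import *
go(412.5,-249,222,-11.5)"
```

```text
t 7.1 p [666.4 -45.5 251.2] a -19.4 tilt [ 0.006 -0.    -1.   ] turn -0.138 then shift -208.2 250.1 29.2 F [-0.6 -0.1  0.3] w 52.1
```

>>> apply_moves:
  series:
    - [0, 0, 0, -0.138]
    - [-26, 31, 0, 0]
    - [-26, 31, 0, 0]
    - [-26, 31, 0, 0]
    - [-26, 31, 0, 0]
    - [-26, 31, 0, 0]
    - [-26, 31, 0, 0]
    - [-26, 32, 15, 0]
    - [-26, 32, 14, 0]
    - [0, 0, 0, 0]

```text
clock: 8.32
ee_pos: [407.9, -251.2, 216.7]
eef_rot: [3.125, -0.324, -0.004]
wrist_force: [0.4, 0.4, 0.5]
gripper_width: 0.598
grasp_force: 0.0
```

```bash
python3 -c "
from h import *
go(412.5,-249,111.5,-11.5)"
```

```text
t 8.3 p [ 407.9 -251.2  216.7] a -11.8 tilt [-0.002  0.    -1.   ] turn -0.006 then shift 4.1 -3.0 105.2 F [0.4 0.4 0.5] w 52.0
```

>>> apply_moves:
  series:
    - [0, 0, 0, 0]
    - [0, 0, 0, 0]

```text
clock: 8.57
ee_pos: [411.9, -248.4, 217.9]
eef_rot: [-3.126, 0.313, -0.001]
wrist_force: [0.6, -0.0, -0.3]
gripper_width: 0.599
grasp_force: 0.0
```

```bash
python3 -c "
from h import *
go(412.5,-249,111.5,-11.5)"
```

```text
t 8.6 p [ 411.9 -248.4  217.9] a -11.4 tilt [ 0.001 -0.    -1.   ] turn 0.001 then shift 0.7 0.5 106.4 F [ 0.6 -0.  -0.3] w 52.1
```

Settling matters; I'll end fast moves with three idle rows.

>>> apply_moves:
  series:
    - [0.5, 0.5, 30, 0]
    - [0, 0, 35, 0]
    - [0, 0, 25, 0]
    - [0, 0, 16, 0]
    - [0, 0, 0, 0]
    - [0, 0, 0, 0]
    - [0, 0, 0, 0]

```text
clock: 9.45
ee_pos: [412.0, -250.0, 112.6]
eef_rot: [3.125, -0.315, 0.002]
wrist_force: [-0.8, -0.0, 0.2]
gripper_width: 0.597
grasp_force: 0.0
```

>>> apply_moves:
  series:
    - [0, 0, 0, 0]
    - [0, 0, 0, 0]
    - [0, 0, 0, 0]
    - [0, 0, -15, 0]
    - [0, 0, -25, 0]
    - [0, 0, -35, 0]
    - [0, 0, -40, 0]
    - [0, 0, -40, 0]
    - [0, 0, -35, 0]
    - [0, 0, 0, 0]
  jaw: -1

```text
clock: 10.7
ee_pos: [412.4, -250.2, 305.2]
eef_rot: [3.123, -0.315, 0.008]
wrist_force: [-0.2, -0.7, -0.9]
gripper_width: 0.295
grasp_force: 24.9
```

>>> apply_moves:
  series:
    - [0, 0, 0, 0.138]
    - [0, 0, 0, 0]

```text
clock: 10.95
ee_pos: [410.9, -249.5, 301.2]
eef_rot: [-3.096, 0.529, 0.001]
wrist_force: [0.4, 0.0, -1.6]
gripper_width: 0.296
grasp_force: 24.9
```

```bash
python3 -c "
from h import *
go(631.3,-140.6,295,-19.4)"
```

```text
t 10.9 p [ 410.9 -249.5  301.2] a -19.4 tilt [-0.001  0.    -1.   ] turn 0.0 then shift 171.7 -175.9 6.2 F [ 0.4  0.  -1.6] w 25.8
```

>>> apply_moves:
  series:
    - [28, -29, 0, 0]
    - [29, -29, 0, 0]
    - [29, -29, 0, 0]
    - [29, -29, 0, 0]
    - [28, -30, 0, 0]
    - [28, -30, 0, 0]
    - [0, 0, 0, 0]
    - [0, 0, 0, 0]
    - [0, 0, 0, 0]

```text
clock: 12.08
ee_pos: [630.4, -141.8, 301.7]
eef_rot: [3.096, -0.531, -0.0]
wrist_force: [-0.6, 0.3, -1.5]
gripper_width: 0.298
grasp_force: 24.9
```

```bash
python3 -c "
from h import *
go(631.3,-140.6,167,-19.4)"
```

```text
t 12.1 p [ 630.4 -141.8  301.7] a -19.5 tilt [-0.    -0.001 -1.   ] turn -0.001 then shift 0.4 -1.4 134.7 F [-0.6  0.3 -1.5] w 25.9
```

>>> apply_moves:
  series:
    - [0.4, -1.4, 30, 0]
    - [0, 0, 30, 0]
    - [0, 0, 30, 0]
    - [0, 0, 21, 0]
    - [0, 0, 12, 0]
    - [0, 0, 8, 0]
    - [0, 0, 4, 0]
    - [0, 0, 0, 0]
    - [0, 0, 0, 0]

```text
clock: 13.2
ee_pos: [632.2, -139.9, 168.4]
eef_rot: [3.096, -0.531, 0.002]
wrist_force: [-4.2, -0.0, 6.5]
gripper_width: 0.299
grasp_force: 24.9
```

>>> apply_moves:
  series:
    - [0, 0, 0, 0]
    - [0, 0, 0, 0]
    - [0, 0, 0, 0]
    - [0, 0, 0, 0]
  jaw: 0.0

```text
clock: 13.7
ee_pos: [632.0, -139.4, 166.5]
eef_rot: [-3.096, 0.53, 0.0]
wrist_force: [0.7, 0.9, 0.5]
gripper_width: 0.496
grasp_force: 0.0
```

>>> apply_moves:
  series:
    - [0, 0, -15, 0]
    - [0, 0, -30, 0]
    - [0, 0, -35, 0]
    - [0, 0, 0, 0]
    - [0, 0, 0, 0]
    - [0, 0, 0, 0]
  jaw: 0.2

```text
clock: 14.45
ee_pos: [631.5, -139.4, 245.6]
eef_rot: [-3.096, 0.53, 0.003]
wrist_force: [0.1, -0.4, -0.5]
gripper_width: 0.6
grasp_force: 0.0
```

```bash
python3 -c "
from h import *
c=cam('top','t2.png');W=cloud(c)
P=W[300:340,455:500].reshape(-1,3);P=P[(P[:,2]>128)&(P[:,2]<142)];print(len(P),cv2.minAreaRect(P[:,:2].astype(np.float32)),P.mean(0))
go(369.7,-338.5,222,4.9)"
```

```text
289 ((369.5149841308594, -338.71307373046875), (61.05280303955078, 28.61439323425293), 5.151432991027832) [ 369.40593674 -337.79639986  135.48770415]
t 14.5 p [ 631.5 -139.5  245.6] a -19.4 tilt [-0.002  0.    -1.   ] turn -0.425 then shift -277.9 176.0 23.6 F [ 0.6 -0.4 -1.1] w 52.4
```

View pics/t2.png

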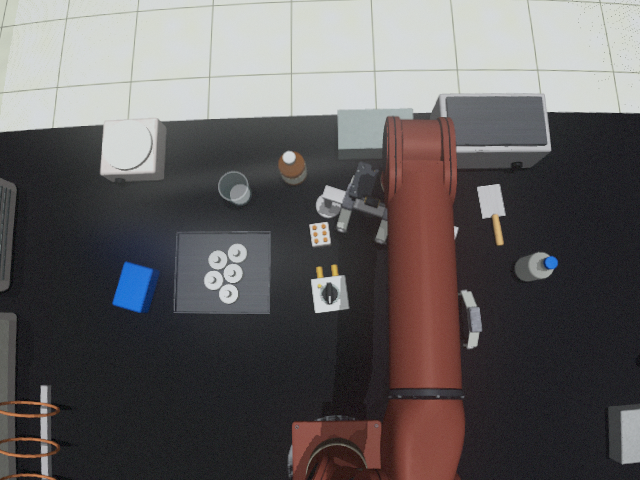

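Band 1 sits on the rail at (347,208), with band 2 partly hidden at (383,225); band 3 is unchanged at (472,320).

>>> apply_moves:
  series:
    - [0, 0, 0, -0.14]
    - [0, 0, 0, -0.14]
    - [0, 0, 0, -0.145]
    - [-35, 22, 0, 0]
    - [-35, 22, 0, 0]
    - [-35, 22, 0, 0]
    - [-35, 22, 0, 0]
    - [-35, 22, 0, 0]
    - [-35, 22, 0, 0]
    - [-35, 22, 0, 0]

```text
clock: 15.75
ee_pos: [399.7, -314.5, 246.1]
eef_rot: [-3.138, -0.134, 0.001]
wrist_force: [1.1, -0.6, 0.5]
gripper_width: 0.602
grasp_force: 0.0
```

>>> apply_moves:
  series:
    - [-33, 22, 20, 0]
    - [0, 0, 0, 0]
    - [0, 0, 0, 0]
    - [0, 0, 0, 0]

```text
clock: 16.25
ee_pos: [371.1, -337.9, 226.8]
eef_rot: [-3.139, -0.138, -0.001]
wrist_force: [-0.5, 0.3, 1.0]
gripper_width: 0.604
grasp_force: 0.0
```

```bash
python3 -c "
from h import *
go(369.5,-338.5,111.5,5)"
```

```text
t 16.2 p [ 371.1 -337.9  226.8] a 5.0 tilt [ 0.  0. -1.] turn 0.0 then shift -1.7 0.5 115.3 F [-0.5  0.3  1. ] w 52.5
```

>>> apply_moves:
  series:
    - [-1.7, 0.5, 35, 0]
    - [0, 0, 35, 0]
    - [0, 0, 29, 0]
    - [0, 0, 16, 0]
    - [0, 0, 0, 0]
    - [0, 0, 0, 0]
    - [0, 0, 0, 0]

```text
clock: 17.12
ee_pos: [369.1, -339.8, 112.7]
eef_rot: [3.137, 0.135, 0.002]
wrist_force: [0.9, 0.2, -0.2]
gripper_width: 0.593
grasp_force: 0.0
```

>>> apply_moves:
  series:
    - [0, 0, 0, 0]
    - [0, 0, 0, 0]
    - [0, 0, 0, 0]
    - [0, 0, -15, 0]
    - [0, 0, -25, 0]
    - [0, 0, -35, 0]
    - [0, 0, -40, 0]
    - [0, 0, -40, 0]
    - [0, 0, -35, 0]
    - [0, 0, 0, 0]
  jaw: -1

```text
clock: 18.38
ee_pos: [369.5, -339.9, 305.3]
eef_rot: [3.135, 0.135, 0.006]
wrist_force: [-0.2, -1.0, -1.8]
gripper_width: 0.302
grasp_force: 24.8
```

>>> apply_moves:
  series:
    - [0, 0, 0, 0.142]
    - [0, 0, 0, 0.142]
    - [0, 0, 0, 0.142]
    - [0, 0, 0, 0]
    - [0, 0, 0, 0]

```text
clock: 19.0
ee_pos: [368.3, -339.1, 301.3]
eef_rot: [-3.097, 0.527, 0.001]
wrist_force: [0.2, 0.3, -0.2]
gripper_width: 0.292
grasp_force: 24.8
```

```bash
python3 -c "
from h import *
go(598.1,-234.9,300,-19.4)"
```

```text
t 19.0 p [ 368.3 -339.1  301.3] a -19.3 tilt [-0.  0. -1.] turn 0.002 then shift 182.2 -174.6 1.3 F [ 0.2  0.3 -0.2] w 25.4
```

>>> apply_moves:
  series:
    - [30, -29, 0, 0.002]
    - [31, -29, 0, 0]
    - [31, -29, 0, 0]
    - [30, -29, 0, 0]
    - [30, -29, 0, 0]
    - [30, -29, 0, 0]
    - [0, 0, 0, 0]
    - [0, 0, 0, 0]
    - [0, 0, 0, 0]

```text
clock: 20.12
ee_pos: [597.4, -237.5, 301.8]
eef_rot: [3.095, -0.536, -0.0]
wrist_force: [-0.9, -0.2, -1.0]
gripper_width: 0.299
grasp_force: 25.0
```

```bash
python3 -c "
from h import *
go(598.1,-234.9,168,-19.4)"
```

```text
t 20.1 p [ 597.4 -237.5  301.8] a -19.7 tilt [-0.    -0.001 -1.   ] turn -0.005 then shift -0.2 -2.7 133.8 F [-0.9 -0.2 -1. ] w 26.0
```

>>> apply_moves:
  series:
    - [-0.2, -2.7, 30, -0.005]
    - [0, 0, 30, 0]
    - [0, 0, 30, 0]
    - [0, 0, 20, 0]
    - [0, 0, 12, 0]
    - [0, 0, 8, 0]
    - [0, 0, 4, 0]
    - [0, 0, 0, 0]
    - [0, 0, 0, 0]

```text
clock: 21.25
ee_pos: [599.3, -233.8, 168.1]
eef_rot: [3.097, -0.527, 0.001]
wrist_force: [0.1, 0.2, 0.8]
gripper_width: 0.297
grasp_force: 25.0
```

>>> apply_moves:
  series:
    - [0, 0, 0, 0]
    - [0, 0, 0, 0]
    - [0, 0, 0, 0]
    - [0, 0, 0, 0]
  jaw: 0.0

```text
clock: 21.75
ee_pos: [599.0, -233.8, 167.6]
eef_rot: [-3.097, 0.527, -0.0]
wrist_force: [-0.3, 0.1, 0.1]
gripper_width: 0.495
grasp_force: 0.0
```

>>> apply_moves:
  series:
    - [0, 0, -15, 0]
    - [0, 0, -30, 0]
    - [0, 0, -35, 0]
    - [0, 0, -20, 0]
    - [0, 0, 0, 0]
    - [0, 0, 0, 0]

```text
clock: 22.5
ee_pos: [598.7, -233.7, 266.9]
eef_rot: [-3.097, 0.527, 0.001]
wrist_force: [0.3, -0.3, -1.1]
gripper_width: 0.503
grasp_force: 0.0
```

```bash
python3 -c "
from h import *
go(520,100,265,0)
go(448.3,278,150,0)"
```

```text
t 22.5 p [ 598.7 -233.7  266.9] a -19.3 tilt [-0.001  0.    -1.   ] turn -0.337 then shift -78.7 -333.7 1.9 F [ 0.3 -0.3 -1.1] w 43.8
t 22.5 p [ 598.7 -233.7  266.9] a -19.3 tilt [-0.001  0.    -1.   ] turn -0.337 then shift -150.4 -511.7 116.9 F [ 0.3 -0.3 -1.1] w 43.8
```

>>> apply_moves:
  series:
    - [0, 0, 0, -0.17]
    - [0, 0, 0, -0.167]
    - [-13, -42, 0, 0]
    - [-13, -42, 0, 0]
    - [-13, -43, 0, 0]
    - [-13, -43, 0, 0]
    - [-13, -43, 0, 0]
    - [-13, -43, 0, 0]
    - [-12, -43, 0, 0]
    - [-12, -43, 0, 0]

```text
clock: 23.75
ee_pos: [496.0, 109.3, 266.6]
eef_rot: [3.141, -0.001, -0.002]
wrist_force: [1.1, -0.3, 0.5]
gripper_width: 0.499
grasp_force: 0.0
```

>>> apply_moves:
  series:
    - [-12, -43, 0, 0]
    - [-12, -43, 20, 0]
    - [-12, -42, 30, 0]
    - [-12, -42, 30, 0]
    - [0, 0, 35, 0]
    - [0, 0, 35, 0]
    - [0, 0, 0, 0]
    - [0, 0, 0, 0]
    - [0, 0, 0, 0]

```text
clock: 24.88
ee_pos: [449.9, 278.7, 119.0]
eef_rot: [-3.141, 0.001, -0.003]
wrist_force: [-0.6, -0.0, -0.1]
gripper_width: 0.5
grasp_force: 0.0
```

Run:
```python
from h import *
c=cam('top');W=cloud(c)
m=np.zeros((480,640),np.uint8)
m[225:320,170:285]=(W[225:320,170:285,2]>42)&(W[225:320,170:285,2]<60)
n,l,st,ce=cv2.connectedComponentsWithStats(m,connectivity=4)
for i in range(1,n):
    if st[i,4]>5: print(st[i,4],np.round(W[l==i].mean(0),1))
def pads(W):
    m=((W[...,2]>181)&(W[...,2]<198)).astype(np.uint8);m[:, :320]=0;m[:170]=0;m[270:]=0;m[:,470:]=0
    n,l,st,ce=cv2.connectedComponentsWithStats(m,connectivity=4)
    for i in range(1,n):
        if st[i,4]>50: print('pad',st[i,4],np.round(W[l==i].mean(0),1),cv2.minAreaRect(W[l==i][:,:2].astype(np.float32)))
pads(W)
go(448.3,278,100,0)
```

```text
39 [556.4 254.5  51.4]
40 [539.2 307.5  51.4]
24 [505.7 265.7  51.6]
pad 277 [665.2 -44.8 188.4] ((666.0220947265625, -44.92756652832031), (25.857559204101562, 59.535850524902344), 71.13867950439453)
pad 277 [ 634.6 -139.7  188.6] ((635.2461547851562, -140.13198852539062), (25.999309539794922, 59.89802551269531), 70.02740478515625)
pad 288 [ 601.3 -234.1  188.6] ((602.1550903320312, -234.7902069091797), (26.594526290893555, 61.72049331665039), 70.77937316894531)
t 24.9 p [449.8 278.6 118.9] a -0.0 tilt [ 0.002  0.001 -1.   ] turn -0.001 then shift -1.5 0.6 18.9 F [-0.1  0.4  0.7] w 43.5
```

All three bands are on the rail and square. Next come the stoppers, starting with E.

>>> apply_moves:
  series:
    - [-1.5, 0.6, 30, 0]
    - [0, 0, 30, 0]
    - [0, 0, 20, 0]
    - [0, 0, 8, 0]
    - [0, 0, 0, 0]
    - [0, 0, 0, 0]

```text
clock: 25.68
ee_pos: [448.2, 278.1, 30.5]
eef_rot: [-3.141, 0.0, -0.002]
wrist_force: [-0.0, -0.5, 0.2]
gripper_width: 0.498
grasp_force: 0.0
```

>>> apply_moves:
  series:
    - [0, 0, 0, 0]
    - [0, 0, 0, 0]
    - [0, 0, 0, 0]
    - [0, 0, -20, 0]
    - [0, 0, -30, 0]
    - [0, 0, 0, 0]
    - [0, 0, 0, 0]
  jaw: -1
  squeeze: 12

```text
clock: 26.55
ee_pos: [447.7, 277.5, 79.9]
eef_rot: [3.141, -0.001, 0.001]
wrist_force: [-0.1, -0.6, -0.6]
gripper_width: 0.203
grasp_force: 12.0
```

```bash
python3 -c "
from h import *
go(445,225,31.5,0)"
```

```text
t 26.6 p [447.7 277.5  79.9] a -0.0 tilt [ 0.001 -0.    -1.   ] turn -0.0 then shift -2.7 52.5 48.4 F [-0.1 -0.6 -0.6] w 17.6
```

>>> apply_moves:
  series:
    - [-1.3, 26, 0, 0]
    - [-1.4, 26.5, 0, 0]
    - [0, 0, 25, 0]
    - [0, 0, 15, 0]
    - [0, 0, 8, 0]
    - [0, 0, 0, 0]
    - [0, 0, 0, 0]

```text
clock: 27.42
ee_pos: [444.7, 225.7, 31.6]
eef_rot: [-3.141, -0.001, 0.001]
wrist_force: [0.0, 0.3, -0.7]
gripper_width: 0.203
grasp_force: 12.1
```

>>> apply_moves:
  series:
    - [0, 0, 0, 0]
    - [0, 0, 0, 0]
    - [0, 0, -25, 0]
    - [0, 0, -25, 0]
    - [28, -7, 0, 0]
    - [28, -7, 0, 0]
    - [28, -8, 0, 0]
    - [28, -8, 0, 0]
    - [0, 0, 0, 0]
    - [0, 0, 0, 0]
  jaw: 0

```text
clock: 28.68
ee_pos: [556.1, 255.3, 81.4]
eef_rot: [3.142, 0.0, -0.001]
wrist_force: [-0.3, -0.5, -0.7]
gripper_width: 0.5
grasp_force: 0.0
```

```bash
python3 -c "
from h import *
go(557,254.4,31,0)"
```

```text
t 28.7 p [556.1 255.3  81.4] a 0.0 tilt [-0.001 -0.    -1.   ] turn 0.0 then shift 0.9 0.9 50.4 F [-0.3 -0.5 -0.7] w 43.5
```

A: grip, then to (565,225).

>>> apply_moves:
  series:
    - [0.7, 0.9, 20, 0]
    - [0, 0, 20, 0]
    - [0, 0, 10, 0]
    - [0, 0, 0, 0]
    - [0, 0, 0, 0]

```text
clock: 29.3
ee_pos: [557.8, 254.6, 32.0]
eef_rot: [-3.141, 0.0, -0.001]
wrist_force: [0.0, 0.5, -0.1]
gripper_width: 0.501
grasp_force: 0.0
```

>>> apply_moves:
  series:
    - [0, 0, 0, 0]
    - [0, 0, 0, 0]
    - [0, 0, 0, 0]
    - [0, 0, -20, 0]
    - [0, 0, -20, 0]
    - [0, 0, 0, 0]
  jaw: -1

```text
clock: 30.05
ee_pos: [559.0, 255.2, 74.5]
eef_rot: [-3.14, 0.001, -0.006]
wrist_force: [0.7, 0.5, -1.1]
gripper_width: 0.204
grasp_force: 12.0
```

>>> apply_moves:
  series:
    - [8, 29, 0, 0]
    - [0, 0, 20, 0]
    - [0, 0, 12, 0]
    - [0, 0, 7.5, 0]
    - [0, 0, 0, 0]
    - [0, 0, 0, 0]

```text
clock: 30.8
ee_pos: [565.1, 226.1, 31.8]
eef_rot: [-3.141, -0.001, 0.001]
wrist_force: [-0.6, -0.2, -0.6]
gripper_width: 0.201
grasp_force: 12.0
```

>>> apply_moves:
  series:
    - [0, 0, 0, 0]
    - [0, 0, 0, 0]
    - [0, 0, -25, 0]
    - [0, 0, -25, 0]
    - [-20, -24, 0, 0]
    - [-20, -23, 0, 0]
    - [-20, -23, 0, 0]
    - [-20, -24, 0, 0]
    - [0, 0, 0, 0]
    - [0, 0, 0, 0]
  jaw: 0

```text
clock: 32.05
ee_pos: [486.0, 318.8, 82.1]
eef_rot: [3.141, -0.001, 0.0]
wrist_force: [0.1, -1.6, -0.1]
gripper_width: 0.498
grasp_force: 0.0
```

```bash
python3 -c "
from h import *
go(485,318.8,31,0)"
```

```text
t 32.0 p [486.  318.8  82.1] a -0.0 tilt [ 0. -0. -1.] turn -0.0 then shift -1.0 0.0 51.1 F [ 0.1 -1.6 -0.1] w 43.3
```

>>> apply_moves:
  series:
    - [-1, 0, 20, 0]
    - [0, 0, 20, 0]
    - [0, 0, 11, 0]
    - [0, 0, 0, 0]
    - [0, 0, 0, 0]

```text
clock: 32.67
ee_pos: [484.8, 319.6, 31.4]
eef_rot: [-3.141, 0.0, -0.0]
wrist_force: [-0.8, 0.3, -0.2]
gripper_width: 0.503
grasp_force: 0.0
```

>>> apply_moves:
  series:
    - [0, 0, 0, 0]
    - [0, 0, 0, 0]
    - [0, 0, 0, 0]
    - [0, 0, -20, 0]
    - [0, 0, -20, 0]
    - [0, 0, 0, 0]
  jaw: -1

```text
clock: 33.42
ee_pos: [485.9, 320.3, 73.8]
eef_rot: [-3.14, 0.0, -0.006]
wrist_force: [0.2, -0.1, -1.3]
gripper_width: 0.2
grasp_force: 12.0
```

>>> apply_moves:
  series:
    - [-20, -26, 0, 0]
    - [-20, -25, 0, 0]
    - [0, 0, 20, 0]
    - [0, 0, 12, 0]
    - [0, 0, 7.5, 0]
    - [0, 0, 0, 0]
    - [0, 0, 0, 0]

```text
clock: 34.3
ee_pos: [445.1, 369.9, 31.6]
eef_rot: [-3.142, 0.002, -0.0]
wrist_force: [0.6, -0.6, -1.0]
gripper_width: 0.204
grasp_force: 12.0
```

>>> apply_moves:
  series:
    - [0, 0, 0, 0]
    - [0, 0, 0, 0]
    - [0, 0, -25, 0]
    - [0, 0, -25, 0]
    - [24, 16, 0, 0]
    - [24, 16, 0, 0]
    - [23, 15, 0, 0]
    - [23, 15, 0, 0]
    - [0, 0, 0, 0]
    - [0, 0, 0, 0]
  jaw: 0

```text
clock: 35.55
ee_pos: [537.9, 308.7, 81.5]
eef_rot: [-3.141, -0.0, 0.001]
wrist_force: [-0.4, 0.3, 0.9]
gripper_width: 0.499
grasp_force: 0.0
```

```bash
python3 -c "
from h import *
go(539,307.6,31,0)"
```

```text
t 35.5 p [537.9 308.7  81.5] a 0.0 tilt [-0.001  0.    -1.   ] turn 0.0 then shift 1.1 1.1 50.5 F [-0.4  0.3  0.9] w 43.4
```

>>> apply_moves:
  series:
    - [1, 1, 20, 0]
    - [0, 0, 20, 0]
    - [0, 0, 10.5, 0]
    - [0, 0, 0, 0]
    - [0, 0, 0, 0]

```text
clock: 36.17
ee_pos: [539.8, 307.6, 31.4]
eef_rot: [-3.141, 0.0, -0.001]
wrist_force: [0.1, 0.8, -0.3]
gripper_width: 0.498
grasp_force: 0.0
```

>>> apply_moves:
  series:
    - [0, 0, 0, 0]
    - [0, 0, 0, 0]
    - [0, 0, 0, 0]
    - [0, 0, -20, 0]
    - [0, 0, -20, 0]
    - [0, 0, 0, 0]
  jaw: -1

```text
clock: 36.92
ee_pos: [540.9, 308.2, 73.9]
eef_rot: [-3.14, 0.001, -0.006]
wrist_force: [0.1, -0.3, -0.1]
gripper_width: 0.202
grasp_force: 11.9
```

>>> apply_moves:
  series:
    - [13, -31, 0, 0]
    - [13, -31.5, 0, 0]
    - [0, 0, 20, 0]
    - [0, 0, 12, 0]
    - [0, 0, 7.5, 0]
    - [0, 0, 0, 0]
    - [0, 0, 0, 0]

```text
clock: 37.8
ee_pos: [565.9, 368.7, 31.5]
eef_rot: [3.141, -0.002, 0.0]
wrist_force: [1.2, -0.8, 1.9]
gripper_width: 0.201
grasp_force: 12.0
```

>>> apply_moves:
  series:
    - [0, 0, 0, 0]
    - [0, 0, 0, 0]
    - [0, 0, -25, 0]
    - [0, 0, -25, 0]
    - [-16, 26, 0, 0]
    - [-16, 26, 0, 0]
    - [-16, 26, 0, 0]
    - [-15, 26, 0, 0]
    - [0, 0, 0, 0]
    - [0, 0, 0, 0]
  jaw: 0

```text
clock: 39.05
ee_pos: [503.0, 266.3, 81.9]
eef_rot: [-3.141, 0.0, -0.001]
wrist_force: [-0.1, 0.3, 0.2]
gripper_width: 0.499
grasp_force: 0.0
```

```bash
python3 -c "
from h import *
go(502.4,266.3,31,0)"
```

```text
t 39.0 p [503.  266.3  81.9] a -0.0 tilt [ 0.001  0.001 -1.   ] turn -0.0 then shift -0.6 0.0 50.9 F [-0.1  0.3  0.2] w 43.4
```

C goes to the centre (505,297); then I clear the view.

>>> apply_moves:
  series:
    - [-0.6, 0, 20, 0]
    - [0, 0, 20, 0]
    - [0, 0, 11, 0]
    - [0, 0, 0, 0]
    - [0, 0, 0, 0]

```text
clock: 39.67
ee_pos: [502.2, 266.1, 30.9]
eef_rot: [-3.141, 0.0, -0.0]
wrist_force: [1.0, -0.5, -1.0]
gripper_width: 0.496
grasp_force: 0.0
```

>>> apply_moves:
  series:
    - [0, 0, 0, 0]
    - [0, 0, 0, 0]
    - [0, 0, 0, 0]
    - [0, 0, -20, 0]
    - [0, 0, -20, 0]
    - [0, 0, 0, 0]
  jaw: -1

```text
clock: 40.42
ee_pos: [503.4, 266.6, 73.3]
eef_rot: [-3.14, 0.001, -0.006]
wrist_force: [0.5, -0.6, -0.4]
gripper_width: 0.201
grasp_force: 12.0
```

>>> apply_moves:
  series:
    - [2.5, -31, 0, 0]
    - [0, 0, 20, 0]
    - [0, 0, 12, 0]
    - [0, 0, 7.5, 0]
    - [0, 0, 0, 0]
    - [0, 0, 0, 0]

```text
clock: 41.18
ee_pos: [504.5, 296.0, 30.7]
eef_rot: [3.141, -0.002, -0.001]
wrist_force: [-0.4, 0.2, -0.1]
gripper_width: 0.198
grasp_force: 12.1
```

>>> apply_moves:
  series:
    - [0, 0, 0, 0]
    - [0, 0, 0, 0]
    - [0, 0, -25, 0]
    - [0, 0, -35, 0]
    - [0, 0, -35, 0]
    - [-9, 40, 0, 0]
    - [-9, 42, 0, 0]
    - [-9, 42, 0, 0]
    - [-9, 42, 0, 0]
    - [-9, 42, 0, 0]
  jaw: 0

```text
clock: 42.42
ee_pos: [459.1, 87.4, 126.2]
eef_rot: [3.141, -0.0, 0.001]
wrist_force: [1.0, -0.7, -0.3]
gripper_width: 0.501
grasp_force: 0.0
```

>>> apply_moves:
  series:
    - [-9, 42, 0, 0]
    - [-9, 40, 0, 0]
    - [0, 0, 0, 0]
    - [0, 0, 0, 0]
    - [0, 0, 0, 0]

```text
clock: 43.05
ee_pos: [441.7, 8.0, 126.2]
eef_rot: [-3.141, -0.003, -0.0]
wrist_force: [0.6, 1.0, 0.0]
gripper_width: 0.498
grasp_force: 0.0
```

```bash
cat > chk.py <<'E'
from h import *
import sys
c=cam('top',sys.argv[1]);W=cloud(c)
def f(zl,zh,u0,u1,v0,v1,nm,a=12):
    m=np.zeros((480,640),np.uint8); s=W[v0:v1,u0:u1,2]; m[v0:v1,u0:u1]=(s>zl)&(s<zh)
    n,l,st,ce=cv2.connectedComponentsWithStats(m,connectivity=4)
    for i in range(1,n):
        if st[i,4]>a:
            r=cv2.minAreaRect(W[l==i][:,:2].astype(np.float32)); print(nm,st[i,4],np.round(W[l==i].mean(0),1),np.round(r[0],1),np.round(r[1],1),round(r[2],1))
f(42,60,170,285,225,320,'stem');f(181,198,320,470,170,270,'pad',50);f(66,90,300,360,265,320,'knob')
go(444.5,11.5,100,90)
E
python3 chk.py t3.png
```

```text
stem 41 [564.9 366.8  50.7] [565.6 367.4] [16.2 17.3] 24.5
stem 40 [562.9 224.7  50.5] [563.3 225.2] [16.8 16.1] 66.1
stem 40 [503.9 295.4  50.5] [503.2 296.6] [17.6 15.5] 87.0
stem 40 [445.3 224.5  51.4] [445.2 224.6] [15.5 16.4] 0.1
stem 40 [445.  368.4  50.9] [445.6 368.9] [16.5 14.6] 46.6
pad 271 [665.2 -44.9 188.6] [666.1 -44.9] [25.8 59.9] 70.6
pad 277 [ 634.7 -139.7  188.6] [ 635.3 -140.3] [26.1 60.6] 70.0
pad 282 [ 601.5 -234.3  188.4] [ 602.8 -234.9] [26.3 61.3] 70.6
t 43.1 p [441.6   7.9 126.1] a 0.1 tilt [ 0.  0. -1.] turn -1.569 then shift 3.6 2.9 26.1 F [0.4 0.1 0.6] w 43.8
```

View pics/t3.png

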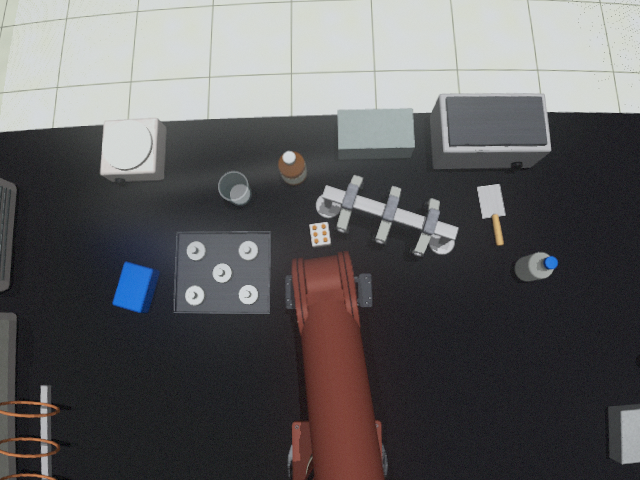

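Stoppers form a clean quincunx (195,250), (248,250), (222,272), (194,295), (248,295), and three bands lie separate and square. Next I check the wrist range and knob.

```bash
python3 -c "
from h import *
print(arm.observe()['joint_pos'])
go(444.4,11.5,50,-1.2)"
```

```text
[ 0.53843624  0.0223277  -0.65429651  2.0409293   0.01496383  1.0828567
 -1.69187056]
t 43.1 p [441.6   7.9 126.1] a 0.1 tilt [ 0.  0. -1.] turn 0.023 then shift 2.7 -3.6 76.1 F [0.4 0.1 0.6] w 43.8
```

>>> apply_moves:
  series:
    - [0, 0, 0, -0.174]
    - [0, 0, 0, -0.174]
    - [0, 0, 0, -0.174]
    - [0, 0, 0, -0.174]
    - [0, 0, 0, -0.174]
    - [0, 0, 0, -0.174]
    - [0, 0, 0, -0.174]
    - [0, 0, 0, -0.174]
    - [0, 0, 0, -0.174]

```text
clock: 44.22
ee_pos: [441.5, 7.7, 126.0]
eef_rot: [-2.219, -2.224, -0.0]
wrist_force: [0.2, 0.9, 0.2]
gripper_width: 0.495
grasp_force: 0.0
```

>>> apply_moves:
  series:
    - [0, 0, 0, -0.174]
    - [0, 0, 0, -0.174]
    - [0, 0, 0, -0.174]
    - [0, 0, 0, -0.174]
    - [0, 0, 0, -0.174]
    - [0, 0, 0, -0.174]
    - [0, 0, 0, -0.174]
    - [0, 0, 0, -0.174]
    - [0, 0, 0, -0.17]
    - [0, 0, 0, 0]

```text
clock: 45.48
ee_pos: [441.5, 7.5, 126.0]
eef_rot: [-0.021, -3.141, -0.001]
wrist_force: [0.1, -0.1, 0.4]
gripper_width: 0.501
grasp_force: 0.0
```

>>> apply_moves:
  series:
    - [0, 0, 0, 0]
    - [0, 0, 0, 0]

```text
clock: 45.72
ee_pos: [441.4, 7.0, 126.0]
eef_rot: [-0.025, -3.141, -0.0]
wrist_force: [-0.2, 0.1, 0.3]
gripper_width: 0.502
grasp_force: 0.0
```

```bash
python3 chk.py t4.png | grep -v pad; python3 -c "
from h import *
print(arm.observe()['joint_pos'].round(2))
go(444.4,11.5,50,-1.2)"
```

```text
stem 41 [564.8 366.6  51.5] [565.1 367.2] [17.  16.5] 62.8
stem 40 [562.8 224.6  50.9] [563.4 225. ] [16.7 15.7] 25.6
stem 40 [503.4 295.4  51.6] [504.3 296.2] [16.1 16.3] 65.8
stem 41 [445.1 224.4  51.4] [445.1 223.8] [15.1 16.2] 40.6
stem 42 [444.9 368.1  50.8] [445.7 369. ] [16.3 14.4] 64.7
t 45.8 p [441.4   6.9 126. ] a 179.1 tilt [-0.  0. -1.] turn 1.556 then shift 4.6 3.1 26.0 F [-0.4 -0.3 -0.7] w 43.2
[ 0.59  0.02 -0.7   2.04  0.02  1.08  1.43]
t 45.8 p [441.4   6.9 126. ] a 179.1 tilt [-0.  0. -1.] turn 0.006 then shift -2.9 4.6 76.0 F [-0.4 -0.3 -0.7] w 43.2
```

>>> apply_moves:
  series:
    - [-2.9, 4.6, 25, 0.006]
    - [0, 0, 25, 0]
    - [0, 0, 17, 0]
    - [0, 0, 9, 0]
    - [0, 0, 0, 0]
    - [0, 0, 0, 0]
    - [0, 0, 0, 0]
    - [0, 0, 0, 0]
    - [0, 0, 0, 0]
    - [0, 0, 0, 0]

```text
clock: 47.02
ee_pos: [444.4, 11.4, 50.1]
eef_rot: [0.031, 3.141, 0.0]
wrist_force: [-0.4, 0.5, -0.1]
gripper_width: 0.503
grasp_force: 0.0
```

>>> apply_moves:
  series:
    - [0, 0, 0, 0]
    - [0, 0, 0, 0]
    - [0, 0, 0, 0]
    - [0, 0, 0, 0]
    - [0, 0, 0, 0]
    - [0, 0, 0, 0]
    - [0, 0, 0, 0]
    - [0, 0, 0, 0]
    - [0, 0, 0, 0]
    - [0, 0, 0, 0]

```text
clock: 48.28
ee_pos: [444.4, 11.3, 50.1]
eef_rot: [0.031, 3.141, 0.0]
wrist_force: [-0.2, -0.0, 0.3]
gripper_width: 0.498
grasp_force: 0.0
```

>>> apply_moves:
  series:
    - [0, 0, 0, 0]
    - [0, 0, 0, 0]
    - [0, 0, 0, 0]
    - [0, 0, 0, 0]
    - [0, 0, 0, 0]
    - [0, 0, 0, 0]
    - [0, 0, 0, 0]
    - [0, 0, 0, 0]
    - [0, 0, 0, 0]
    - [0, 0, 0, 0]

```text
clock: 49.52
ee_pos: [444.4, 11.4, 50.1]
eef_rot: [0.031, 3.141, 0.0]
wrist_force: [0.5, 0.2, -0.7]
gripper_width: 0.503
grasp_force: 0.0
```

>>> apply_moves:
  series:
    - [0, 0, 0, 0]
    - [0, 0, 0, 0]
    - [0, 0, 0, 0]
    - [0, 0, 0, 0]
    - [0, 0, 0, 0]
    - [0, 0, 0, 0]
    - [0, 0, 0, 0]
    - [0, 0, 0, 0]
    - [0, 0, 0, 0]
    - [0, 0, 0, 0]

```text
clock: 50.78
ee_pos: [444.4, 11.4, 50.1]
eef_rot: [0.031, 3.141, 0.0]
wrist_force: [0.2, -0.5, 0.4]
gripper_width: 0.5
grasp_force: 0.0
```

```bash
python3 chk.py t5.png; python3 -c "
from h import *
print(arm.observe()['joint_pos'].round(2))
go(444.4,11.5,50,-1.2)"
```

```text
stem 41 [564.5 366.5  51.6] [565.  366.9] [15.7 16.4] 63.3
stem 41 [538.3 195.9  51.3] [538.8 196. ] [15.6 16.5] 67.0
stem 41 [503.4 295.5  51.1] [504.3 296.1] [17.  16.3] 54.1
stem 44 [445.1 223.9  50.4] [445.1 223.9] [15.8 16.4] 42.7
stem 41 [445.  368.2  51. ] [444.4 368.9] [16.7 17.2] 28.9
pad 277 [665.3 -44.9 188.4] [665.9 -45.1] [26.  59.7] 70.3
pad 279 [ 634.6 -139.7  188.4] [ 635.2 -140.2] [26.  60.1] 70.0
pad 285 [ 601.4 -234.   188.7] [ 602.2 -235. ] [26.6 60.6] 70.4
t 50.8 p [444.4  11.3  50.1] a 178.9 tilt [-0.  0. -1.] turn 1.551 then shift 0.2 0.1 -49.9 F [ 0.7  0.1 -0.2] w 43.4
[ 0.55  0.15 -0.71  2.11  0.12  0.92  1.32]
t 50.8 p [444.4  11.3  50.1] a 178.9 tilt [-0.  0. -1.] turn 0.001 then shift 0.0 0.2 0.1 F [ 0.7  0.1 -0.2] w 43.4
```

A stopper was knocked, as warned, to (538,196). I'll put it back before touching the valve.

>>> apply_moves:
  series:
    - [0, 0, -25, 0]
    - [0, 0, -35, 0]
    - [-16, 31, 0, 0]
    - [-16, 31, 0, 0]
    - [-16, 31, 0, 0]
    - [-16, 31, 0, 0]
    - [-15, 31, 0, 0]
    - [-15, 30, 0, 0]
    - [0, 0, 0, 0]
    - [0, 0, 0, 0]

```text
clock: 52.08
ee_pos: [541.7, 193.8, 109.7]
eef_rot: [-0.031, -3.141, 0.001]
wrist_force: [0.4, 0.0, 0.1]
gripper_width: 0.5
grasp_force: 0.0
```

>>> apply_moves:
  series:
    - [0, 0, 0, 0]

```text
clock: 52.2
ee_pos: [541.9, 193.1, 110.0]
eef_rot: [-0.033, -3.141, 0.001]
wrist_force: [0.4, 0.6, -0.6]
gripper_width: 0.502
grasp_force: 0.0
```

```bash
python3 -c "
from h import *
print(arm.observe()['joint_pos'].round(2))
go(539,196.3,31,-1.2)
W=cloud(cam('top'))
s=W[225:320,225:290].reshape(-1,3);s=s[(s[:,2]>42)&(s[:,2]<60)&(s[:,0]>500)&(s[:,1]<280)];print(len(s),s.mean(0))"
```

```text
[ 0.23  0.37 -0.78  1.75  0.29  1.13  0.91]
t 52.2 p [541.9 193.1 110. ] a 178.8 tilt [-0.    -0.001 -1.   ] turn -0.0 then shift 3.0 3.1 79.0 F [ 0.4  0.6 -0.6] w 43.7
0 [nan nan nan]<string>:6: RuntimeWarning: Mean of empty slice.
  ret = um.true_divide(
```

>>> apply_moves:
  series:
    - [3, 3.1, 25, 0]
    - [0, 0, 25, 0]
    - [0, 0, 19, 0]
    - [0, 0, 10, 0]
    - [0, 0, 0, 0]
    - [0, 0, 0, 0]

```text
clock: 53.0
ee_pos: [539.6, 197.9, 31.9]
eef_rot: [0.031, 3.14, 0.001]
wrist_force: [-0.1, 0.3, -0.1]
gripper_width: 0.5
grasp_force: 0.0
```

>>> apply_moves:
  series:
    - [0, 0, 0, 0]
    - [0, 0, 0, 0]
    - [0, 0, 0, 0]
    - [0, 0, -20, 0]
    - [0, 0, -20, 0]
    - [0, 0, 0, 0]
    - [0, 0, 0, 0]
  jaw: -1

```text
clock: 53.88
ee_pos: [539.2, 197.4, 71.3]
eef_rot: [0.031, 3.141, -0.0]
wrist_force: [-0.6, -0.3, -0.4]
gripper_width: 0.201
grasp_force: 12.0
```

```bash
python3 -c "
from h import *
go(565,225,31.5,-1.2)"
```

```text
t 53.9 p [539.2 197.4  71.3] a 178.9 tilt [ 0. -0. -1.] turn 0.001 then shift -25.2 28.1 39.8 F [-0.6 -0.3 -0.4] w 17.5
```

>>> apply_moves:
  series:
    - [-12.6, 14, 0, 0]
    - [-12.6, 14, 0, 0]
    - [0, 0, 20, 0]
    - [0, 0, 12, 0]
    - [0, 0, 7.3, 0]
    - [0, 0, 0, 0]
    - [0, 0, 0, 0]

```text
clock: 54.75
ee_pos: [564.3, 224.3, 31.1]
eef_rot: [-0.032, -3.141, 0.001]
wrist_force: [-0.2, 0.3, 0.2]
gripper_width: 0.205
grasp_force: 12.0
```

>>> apply_moves:
  series:
    - [0, 0, 0, 0]
    - [0, 0, 0, 0]
    - [0, 0, -25, 0]
    - [0, 0, -35, 0]
    - [0, 0, -30, 0]
    - [20, -35, 0, 0]
    - [20, -35, 0, 0]
    - [20, -35, 0, 0]
    - [20, -35, 0, 0]
    - [18, -35, 0, 0]
  jaw: 0

```text
clock: 56.0
ee_pos: [462.6, 51.0, 121.8]
eef_rot: [0.031, 3.141, -0.0]
wrist_force: [0.9, -0.3, 1.1]
gripper_width: 0.497
grasp_force: 0.0
```

>>> apply_moves:
  series:
    - [18, -35, 0, 0]
    - [0, 0, 0, 0]
    - [0, 0, 0, 0]
    - [0, 0, 0, 0]

```text
clock: 56.5
ee_pos: [445.1, 18.6, 121.9]
eef_rot: [0.028, 3.141, 0.001]
wrist_force: [-0.1, 1.0, 0.0]
gripper_width: 0.5
grasp_force: 0.0
```

```bash
python3 chk.py t6.png; python3 -c "
from h import *
go(444.4,11.5,50,-1.2)"
```

```text
stem 39 [563.6 222.8  51.6] [564.5 223. ] [16.1 17. ] 1.5
stem 39 [565.  367.1  50.9] [565.3 367.2] [17.4 16.3] 84.7
stem 40 [503.5 295.5  50.8] [504.2 295.8] [16.1 16.3] 61.8
stem 41 [445.2 224.1  51.2] [445.5 224. ] [15.5 16.2] 47.1
stem 42 [445.  368.2  50.3] [445.3 368.6] [17.9 14.9] 61.2
pad 274 [665.3 -44.8 188.6] [665.6 -44.7] [25.8 59.6] 70.6
pad 276 [ 634.8 -139.8  188.7] [ 635.9 -140.4] [26.  60.8] 69.8
pad 284 [ 601.4 -234.1  188.5] [ 602.1 -235.2] [26.7 61.1] 70.6
t 56.5 p [445.   18.5 121.8] a 179.0 tilt [ 0.     0.001 -1.   ] turn 1.553 then shift -7.0 -0.5 21.8 F [ 0.1 -0.  -0.4] w 43.6
t 56.5 p [445.   18.5 121.8] a 179.0 tilt [ 0.     0.001 -1.   ] turn 0.003 then shift 0.5 -7.0 71.8 F [ 0.1 -0.  -0.4] w 43.6
```

Everything is in place, so now the valve: descend, grip and turn.

>>> apply_moves:
  series:
    - [0.5, -7, 20, 0.003]
    - [0, 0, 25, 0]
    - [0, 0, 17, 0]
    - [0, 0, 9.8, 0]
    - [0, 0, 0, 0]
    - [0, 0, 0, 0]
    - [0, 0, 0, 0]

```text
clock: 57.42
ee_pos: [444.6, 10.4, 50.6]
eef_rot: [0.036, 3.14, -0.0]
wrist_force: [-1.0, -0.7, 0.4]
gripper_width: 0.504
grasp_force: 0.0
```

>>> apply_moves:
  series:
    - [0, 0, 0, 0]
    - [0, 0, 0, 0]
    - [0, 0, 0, 0]
    - [0, 0, 0, 0]
  jaw: -1
  squeeze: 50

```text
clock: 57.92
ee_pos: [444.1, 10.2, 50.0]
eef_rot: [0.036, 3.141, -0.0]
wrist_force: [-0.6, -0.7, 1.7]
gripper_width: 0.157
grasp_force: 50.0
```

>>> apply_moves:
  series:
    - [0, 0, 0, 0.14]
    - [0, 0, 0, 0.14]
    - [0, 0, 0, 0.14]
    - [0, 0, 0, 0.14]
    - [0, 0, 0, 0.14]
    - [0, 0, 0, 0]

```text
clock: 58.68
ee_pos: [444.1, 10.2, 50.0]
eef_rot: [1.11, 2.939, -0.001]
wrist_force: [-0.2, -2.2, 0.7]
gripper_width: 0.156
grasp_force: 50.0
```

```bash
python3 -c "
from h import *
s=arm.observe();print(s['joint_pos'].round(2),s['wrist_torque'])
go(444.4,10.5,50,-1.2)"
```

```text
[ 0.52  0.15 -0.67  2.11  0.12  0.92  0.63] [-0.39254881 -0.05841042 -0.034687  ]
t 58.7 p [444.1  10.2  50. ] a 138.6 tilt [-0. -0. -1.] turn -0.701 then shift -0.3 0.3 0.0 F [-0.2 -2.2  0.7] w 13.6
```

>>> apply_moves:
  series:
    - [0, 0, 0, 0.12]
    - [0, 0, 0, 0.12]
    - [0, 0, 0, 0.12]
    - [0, 0, 0, 0.12]
    - [0, 0, 0, 0.12]
    - [0, 0, 0, 0.02]
    - [0, 0, 0, 0]
    - [0, 0, 0, 0]

```text
clock: 59.68
ee_pos: [444.0, 10.2, 50.0]
eef_rot: [1.951, 2.462, -0.001]
wrist_force: [-2.0, -5.7, 3.1]
gripper_width: 0.182
grasp_force: 56.4
```

```bash
python3 -c "
from h import *
s=arm.observe();print(s['joint_pos'].round(2),s['wrist_torque'])
go(444.4,10.5,50,-1.2)"
```

```text
[ 0.46  0.14 -0.61  2.11  0.1   0.92  0.02] [-1.04694286  0.07130979  1.52649623]
t 59.7 p [444.   10.2  50. ] a 103.2 tilt [-0. -0. -1.] turn -1.319 then shift -0.4 0.3 -0.0 F [-2.  -5.7  3.1] w 15.8
```

>>> apply_moves:
  series:
    - [0, 0, 0, 0]
    - [0, 0, 0, 0]
    - [0, 0, 0, 0]
    - [0, 0, -20, 0]
    - [0, 0, -30, 0]
    - [0, 0, -35, 0]
    - [0, 0, -35, 0]
    - [0, 0, 0, 0]
  jaw: 0

```text
clock: 60.68
ee_pos: [445.8, 10.7, 172.4]
eef_rot: [1.952, 2.456, 0.004]
wrist_force: [0.5, 1.0, -0.2]
gripper_width: 0.499
grasp_force: 0.0
```

>>> apply_moves:
  series:
    - [-16, 32, 0, 0]
    - [-16, 32, 0, 0]
    - [-16, 32, 0, 0]
    - [-16, 32, 0, 0]
    - [-16, 32, 0, 0]
    - [-16, 32, 0, 0]
    - [0, 0, 0, 0]
    - [0, 0, 0, 0]
    - [0, 0, 0, 0]

```text
clock: 61.8
ee_pos: [652.0, -39.5, 169.5]
eef_rot: [-1.954, -2.459, 0.001]
wrist_force: [0.1, -0.1, -0.0]
gripper_width: 0.499
grasp_force: 0.0
```

```bash
python3 chk.py t7.png; python3 -c "
import cv2
a=cv2.imread('pics/t7.png');cv2.imwrite('pics/t7c.png',cv2.resize(a[170:330,160:480],(800,400),interpolation=cv2.INTER_CUBIC))"
```

```text
stem 40 [563.4 222.8  51.3] [563.8 223.6] [16. 17.] 22.8
stem 43 [564.4 366.2  51.5] [564.7 366.5] [16.5 16.5] 62.6
stem 40 [503.6 295.5  51.7] [503.5 295.4] [15.2 16. ] 30.1
stem 42 [445.1 224.1  51.8] [445.1 224.5] [16.5 15.6] 88.1
stem 40 [444.8 368.5  50.8] [445.4 368.6] [17.1 15.3] 63.0
pad 84 [ 649.1 -149.9  188.7] [ 646.8 -152.5] [40.3 17.4] 12.4
pad 286 [ 601.3 -234.1  188.6] [ 602.1 -234.9] [26.7 61.4] 70.4
knob 123 [443.4  11.2  77.3] [443.7  11.2] [14.  53.1] 22.0
t 61.9 p [652.1 -39.6 169.7] a 103.1 tilt [-0.001 -0.    -1.   ] turn 0.228 then shift 51.1 -207.6 69.7 F [-0.  -0.5 -0.1] w 43.7
```

View pics/t7c.png

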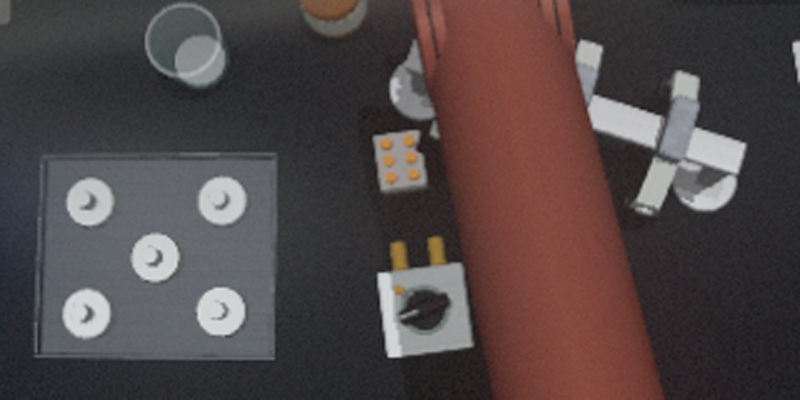

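That retreat was in the wrong direction: the gripper is now next to band 1. I'll look before moving.

```bash
python3 -c "
from h import *
c=cam('scene');a=cv2.cvtColor(c['image'],cv2.COLOR_RGB2BGR)
cv2.imwrite('pics/s2.png',cv2.resize(a[130:330,200:400],(600,600),interpolation=cv2.INTER_CUBIC))"
```

```text
(no output)
```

View pics/s2.png

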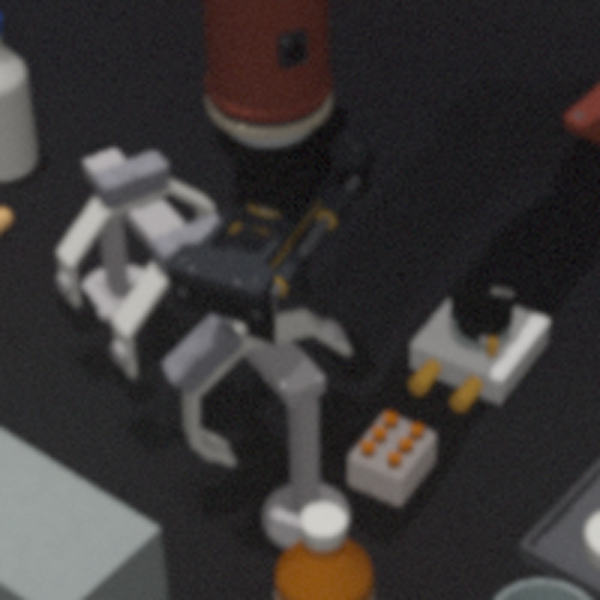

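Band 1 has been shoved aside. I'll lift straight up gently, then retreat.

>>> apply_moves:
  series:
    - [0, 0, -5, 0]
    - [0, 0, -10, 0]
    - [0, 0, -15, 0]
    - [0, 0, -20, 0]
    - [0, 0, -25, 0]
    - [0, 0, -25, 0]
    - [0, 0, -10, 0]
    - [0, 0, 0, 0]
    - [0, 0, 0, 0]
    - [0, 0, 0, 0]

```text
clock: 63.15
ee_pos: [652.4, -39.8, 279.0]
eef_rot: [-1.954, -2.459, 0.001]
wrist_force: [-0.3, 0.3, 0.0]
gripper_width: 0.501
grasp_force: 0.0
```

```bash
python3 -c "
from h import *
go(480,60,280,103)"
```

```text
t 63.1 p [652.4 -39.8 279. ] a 103.1 tilt [-0.002  0.    -1.   ] turn 0.001 then shift 136.0 -145.6 -1.0 F [-0.3  0.3  0. ] w 43.6
```

>>> apply_moves:
  series:
    - [27, -29, 0, 0]
    - [27, -29, 0, 0]
    - [27, -29, 0, 0]
    - [27, -29, 0, 0]
    - [27, -29, 0, 0]
    - [0, 0, 0, 0]
    - [0, 0, 0, 0]
    - [0, 0, 0, 0]

```text
clock: 64.15
ee_pos: [481.6, 58.4, 279.6]
eef_rot: [-1.955, -2.458, -0.0]
wrist_force: [-0.3, -0.5, 0.1]
gripper_width: 0.499
grasp_force: 0.0
```

```bash
python3 chk.py t8.png|grep -v stem; python3 -c "
from h import *
c=cam('scene');a=cv2.cvtColor(c['image'],cv2.COLOR_RGB2BGR);t=cv2.imread('pics/t8.png')
o=np.hstack([cv2.resize(a[150:320,210:380],(400,400),interpolation=cv2.INTER_CUBIC),cv2.resize(t[160:290,310:440],(400,400),interpolation=cv2.INTER_CUBIC)])
cv2.imwrite('pics/s3.png',o)
W=cloud(c)
"
```

```text
pad 277 [ 634.7 -139.8  188.5] [ 635.4 -140.2] [25.9 61.1] 69.9
pad 285 [ 601.4 -234.2  188.5] [ 602.3 -234.8] [26.6 60.2] 70.2
knob 64 [448.1  -0.7  77.6] [ 4.484e+02 -3.000e-01] [13.7 28. ] 22.4
t 64.2 p [481.5  58.5 279.6] a 103.0 tilt [-0.001  0.001 -1.   ] turn 0.227 then shift -47.0 -37.0 179.6 F [-0.   0.8  0.4] w 43.2
```

View pics/s3.png

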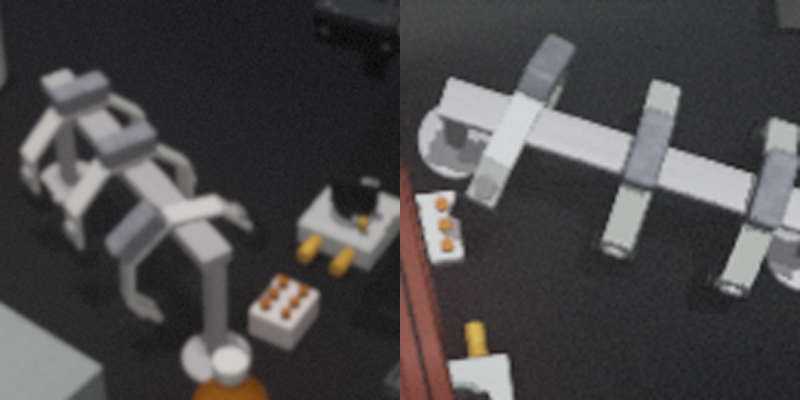

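Band 1 is tipped over the far edge of the rail (pad at right crop (548,70)). To keep the required order I'll close the valve again, re-seat the band, and reopen it.

```bash
python3 -c "
from h import *
print(arm.observe()['joint_pos'].round(2))
go(444.2,10.6,50,112)"
```

```text
[ 0.45  0.   -0.65  1.73  0.    1.41  0.02]
t 64.2 p [481.5  58.6 279.6] a 103.0 tilt [-0.001  0.001 -1.   ] turn -0.157 then shift -30.5 -52.5 229.6 F [ 0.2  0.6 -0.8] w 43.6
```

>>> apply_moves:
  series:
    - [0, 0, 0, -0.157]
    - [-15, -26, 30, 0]
    - [-15.5, -26.5, 40, 0]
    - [0, 0, 40, 0]
    - [0, 0, 40, 0]
    - [0, 0, 0, 0]
    - [0, 0, 0, 0]

```text
clock: 65.12
ee_pos: [444.8, 11.2, 131.3]
eef_rot: [1.755, 2.605, 0.002]
wrist_force: [0.0, -1.1, 0.1]
gripper_width: 0.501
grasp_force: 0.0
```

```bash
python3 -c "
from h import *
go(444.2,10.6,50,112)"
```

```text
t 65.1 p [444.8  11.2 131.3] a 112.1 tilt [ 0.001  0.    -1.   ] turn 0.001 then shift -0.4 -0.8 81.3 F [ 0.  -1.1  0.1] w 43.5
```

>>> apply_moves:
  series:
    - [-0.4, -0.8, 30, 0]
    - [0, 0, 25, 0]
    - [0, 0, 17, 0]
    - [0, 0, 9.3, 0]
    - [0, 0, 0, 0]
    - [0, 0, 0, 0]

```text
clock: 65.88
ee_pos: [443.9, 10.5, 49.4]
eef_rot: [1.755, 2.605, 0.001]
wrist_force: [1.0, 0.1, 0.3]
gripper_width: 0.502
grasp_force: 0.0
```

>>> apply_moves:
  series:
    - [0, 0, 0, 0]
    - [0, 0, 0, 0]
    - [0, 0, 0, 0]
    - [0, 0, 0, -0.12]
    - [0, 0, 0, -0.12]
    - [0, 0, 0, -0.12]
    - [0, 0, 0, -0.12]
    - [0, 0, 0, -0.12]
    - [0, 0, 0, -0.12]
    - [0, 0, 0, 0]
  jaw: -1

```text
clock: 67.12
ee_pos: [443.5, 10.4, 48.8]
eef_rot: [0.726, 3.056, 0.0]
wrist_force: [1.1, -0.2, -0.2]
gripper_width: 0.155
grasp_force: 50.0
```

```bash
python3 -c "
from h import *
print(arm.observe()['wrist_torque'])
go(444.2,10.6,50,178.9)"
```

```text
[ 0.02392151 -0.4263422   0.0337549 ]
t 67.1 p [443.5  10.4  48.8] a 153.3 tilt [ 0.001  0.    -1.   ] turn -0.447 then shift -0.7 0.2 -1.2 F [ 1.1 -0.2 -0.2] w 13.5
```

>>> apply_moves:
  series:
    - [0, 0, 0, -0.12]
    - [0, 0, 0, -0.12]
    - [0, 0, 0, -0.12]
    - [0, 0, 0, -0.08]
    - [0, 0, 0, 0]
    - [0, 0, 0, 0]

```text
clock: 67.88
ee_pos: [443.5, 10.2, 48.8]
eef_rot: [0.046, 3.141, -0.0]
wrist_force: [1.7, -1.7, 0.5]
gripper_width: 0.157
grasp_force: 50.0
```

>>> apply_moves:
  series:
    - [0, 0, 0, 0]
    - [0, 0, 0, 0]
    - [0, 0, 0, 0]
    - [0, 0, -20, 0]
    - [0, 0, -40, 0]
    - [0, 0, -40, 0]
    - [0, 0, -40, 0]
    - [0, 0, -40, 0]
    - [0, 0, -40, 0]
    - [0, 0, 0, 0]
  jaw: 0

```text
clock: 69.12
ee_pos: [444.7, 10.6, 271.4]
eef_rot: [0.041, 3.137, -0.001]
wrist_force: [-0.3, -0.8, -0.6]
gripper_width: 0.502
grasp_force: 0.0
```

Run:
```python
from h import *
s=arm.observe(); print(s['joint_pos'].round(2))
go(480,60,280,103)
W=np.vstack([cloud(cam(n)).reshape(-1,3) for n in('top','scene')])
c=np.array([631.3,-140.6]);X=np.array([.943,-.332]);Y=np.array([.332,.943])
d=W[:,:2]-c; r=np.c_[d@X,d@Y,W[:,2]]   # rail frame
b=r[(abs(r[:,1]-100)<45)&(abs(r[:,0])<130)&(r[:,2]>25)&(r[:,2]<230)]
b=b[~((abs(b[:,0])<19)&(b[:,2]>138)&(b[:,2]<161))]
for x0 in range(-120,130,12):
    q=b[(b[:,0]>=x0)&(b[:,0]<x0+12)]
    if len(q)>8: print(x0,len(q),'y',np.percentile(q[:,1],[3,50,97]).round(0),'z',np.percentile(q[:,2],[3,50,90,99]).round(0))
```

```text
[ 0.65 -0.1  -0.71  1.83 -0.07  1.39  1.5 ]
t 69.1 p [444.7  10.6 271.4] a 178.5 tilt [ 0.005 -0.001 -1.   ] turn 1.318 then shift 40.1 45.5 -8.6 F [-0.3 -0.8 -0.6] w 43.6
-108 53 y [124. 136. 144.] z [31. 35. 43. 49.]
-96 77 y [103. 134. 144.] z [ 29.  37. 112. 122.]
-84 157 y [ 99. 125. 143.] z [ 33. 116. 125. 128.]
-72 171 y [ 98. 124. 139.] z [ 36. 126. 133. 143.]
-60 176 y [100. 120. 140.] z [ 51. 135. 150. 154.]
-48 88 y [101. 113. 125.] z [144. 154. 161. 163.]
-36 97 y [ 98. 111. 123.] z [156. 161. 164. 167.]
-24 76 y [ 96. 110. 123.] z [159. 163. 166. 168.]
-12 83 y [ 63. 105. 130.] z [161. 163. 166. 169.]
0 117 y [ 73. 101. 117.] z [ 32. 163. 166. 168.]
12 146 y [ 88. 105. 124.] z [ 29. 163. 171. 176.]
24 218 y [ 87. 107. 122.] z [ 31. 166. 182. 184.]
36 217 y [ 86. 105. 114.] z [ 40. 169. 180. 183.]
48 205 y [ 83. 103. 111.] z [ 54. 159. 170. 174.]
60 232 y [ 82. 101. 109.] z [ 73. 141. 159. 164.]
72 52 y [ 83.  98. 106.] z [140. 148. 152. 154.]
```

```bash
python3 -c "
from h import *
go(704.4,-59.3,280,151)"
```

```text
t 69.2 p [443.1  10.4 268.4] a 178.5 tilt [ 0. -0. -1.] turn 0.48 then shift -262.3 65.7 -11.6 F [ 0.3  0.3 -1.5] w 43.6
```

>>> apply_moves:
  series:
    - [0, 0, 0, 0.16]
    - [0, 0, 0, 0.16]
    - [0, 0, 0, 0.16]
    - [-37, 9, 0, 0]
    - [-37, 9, 0, 0]
    - [-37, 9, 0, 0]
    - [-37, 9, 0, 0]
    - [-38, 10, 0, 0]
    - [-38, 10, 0, 0]
    - [-38, 10, 0, 0]
  jaw: 0.2

```text
clock: 70.47
ee_pos: [705.1, -59.0, 266.3]
eef_rot: [-0.785, -3.039, 0.001]
wrist_force: [0.7, -0.5, 0.4]
gripper_width: 0.601
grasp_force: 0.0
```

>>> apply_moves:
  series:
    - [0, 0, 0, 0]
    - [0, 0, 0, 0]
    - [0, 0, 0, 0]

```text
clock: 70.85
ee_pos: [703.7, -58.3, 268.8]
eef_rot: [-0.785, -3.042, 0.0]
wrist_force: [-0.4, -1.0, -0.1]
gripper_width: 0.597
grasp_force: 0.0
```

```bash
python3 -c "
from h import *
go(704.4,-59.3,145,151)"
```

```text
t 70.8 p [703.7 -58.3 268.8] a 151.1 tilt [-0. -0. -1.] turn 0.001 then shift -1.1 -0.6 123.8 F [-0.4 -1.  -0.1] w 51.9
```

>>> apply_moves:
  series:
    - [-1.1, -0.6, 30, 0]
    - [0, 0, 30, 0]
    - [0, 0, 25, 0]
    - [0, 0, 20, 0]
    - [0, 0, 12, 0]
    - [0, 0, 6, 0]
    - [0, 0, 0, 0]
    - [0, 0, 0, 0]

```text
clock: 71.85
ee_pos: [705.5, -59.7, 146.5]
eef_rot: [0.786, 3.041, 0.001]
wrist_force: [0.1, -0.0, -0.7]
gripper_width: 0.601
grasp_force: 0.0
```

>>> apply_moves:
  series:
    - [0, 0, 0, 0]
    - [0, 0, 0, 0]
    - [0, 0, 0, 0]
    - [0, 0, 0, 0]
  jaw: -1
  squeeze: 25

```text
clock: 72.35
ee_pos: [705.1, -59.8, 145.7]
eef_rot: [0.786, 3.042, 0.0]
wrist_force: [0.3, -0.3, -0.1]
gripper_width: 0.302
grasp_force: 24.2
```

```bash
python3 -c "
from h import *
c=cam('scene');a=cv2.cvtColor(c['image'],cv2.COLOR_RGB2BGR)
cv2.imwrite('pics/s4.png',cv2.resize(a[130:330,200:400],(600,600),interpolation=cv2.INTER_CUBIC))"
```

```text
(no output)
```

View pics/s4.png

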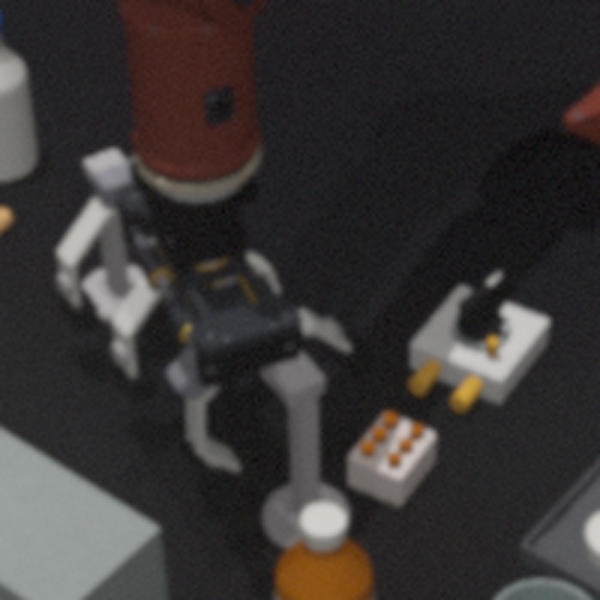

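Gripped on the pad at (185,370). Next I lift it clear of the rail.

>>> apply_moves:
  series:
    - [0, 0, -10, 0]
    - [-5, 0, -15, 0]
    - [-5, 0, -15, 0]
    - [-4, 0, -20, 0]
    - [0, 0, -20, 0]
    - [0, 0, -20, 0]
    - [0, 0, -20, 0]
    - [0, 0, -20, 0]
    - [0, 0, -20, 0]
    - [0, 0, 0, 0]

```text
clock: 73.65
ee_pos: [718.0, -66.3, 307.9]
eef_rot: [0.785, 3.039, 0.001]
wrist_force: [-0.1, -0.1, -2.3]
gripper_width: 0.303
grasp_force: 24.2
```

>>> apply_moves:
  series:
    - [0, 0, -10, 0]
    - [0, 0, -10, 0]
    - [0, 0, 0, 0]
    - [0, 0, 0, 0]

```text
clock: 74.15
ee_pos: [717.3, -66.6, 325.3]
eef_rot: [-0.786, -3.041, -0.0]
wrist_force: [0.1, 1.2, -0.6]
gripper_width: 0.303
grasp_force: 24.2
```

Run:
```python
from h import *
go(470,-170,315,178)
W=np.vstack([cloud(cam(n)).reshape(-1,3) for n in('scene',)])
c=np.array([631.3,-140.6]);X=np.array([.943,-.332]);Y=np.array([.332,.943])
d=W[:,:2]-c; r=np.c_[d@X,d@Y,W[:,2]]
b=r[(abs(r[:,1]-100)<55)&(abs(r[:,0])<150)&(r[:,2]>162)&(r[:,2]<340)]
for x0 in range(-120,150,12):
    q=b[(b[:,0]>=x0)&(b[:,0]<x0+12)]
    if len(q)>5: print(x0,len(q),'z',np.percentile(q[:,2],[1,10,50,90,99]).round(0))
c=cam('scene');a=cv2.cvtColor(c['image'],cv2.COLOR_RGB2BGR)
cv2.imwrite('pics/s5.png',cv2.resize(a[70:270,200:400],(600,600),interpolation=cv2.INTER_CUBIC))
```

```text
t 74.2 p [717.3 -66.6 325.3] a 151.0 tilt [-0.  0. -1.] turn -0.471 then shift 243.5 -112.0 10.3 F [ 0.1  1.2 -0.6] w 26.3
-72 25 z [284. 287. 294. 298. 301.]
-60 79 z [278. 282. 301. 306. 308.]
-48 125 z [285. 292. 299. 323. 331.]
-36 38 z [318. 322. 328. 335. 336.]
-24 27 z [331. 334. 338. 340. 340.]
-12 7 z [334. 335. 339. 340. 340.]
12 7 z [207. 208. 211. 212. 213.]
24 55 z [198. 202. 215. 224. 225.]
36 125 z [197. 208. 221. 226. 331.]
48 81 z [213. 216. 228. 336. 339.]
60 104 z [225. 231. 311. 337. 340.]
72 252 z [240. 254. 296. 336. 340.]
84 67 z [314. 319. 327. 332. 335.]
```

View pics/s5.png

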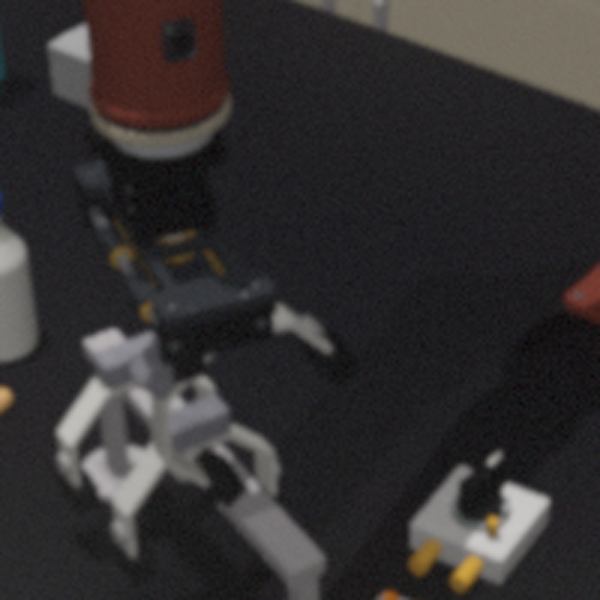

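>>> apply_moves:
  series:
    - [31, -5, 0, 0]
    - [31, -5, 0, 0]
    - [31, -5, 0, 0]
    - [31, -5, 0, 0]
    - [31, -6, 0, 0]
    - [32, -6, 0, 0]
    - [0, 0, 0, -0.083]
    - [0, 0, 0, -0.083]
    - [0, 0, 0, 0]
    - [0, 0, 0, 0]

```text
clock: 75.5
ee_pos: [538.2, -4.0, 325.5]
eef_rot: [-0.534, -3.096, -0.0]
wrist_force: [-0.7, -0.2, -0.2]
gripper_width: 0.298
grasp_force: 24.8
```

```bash
python3 -c "
from h import *
go(480,-165,325,160.6)"
```

```text
t 75.5 p [538.2  -4.  325.5] a 160.4 tilt [-0.  0. -1.] turn -0.003 then shift 1.4 -171.2 0.5 F [-0.7 -0.2 -0.2] w 25.9
```

>>> apply_moves:
  series:
    - [0, -34, 0, 0]
    - [0, -34, 0, 0]
    - [0, -34, 0, 0]
    - [0, -34, 0, 0]
    - [1, -35, 0, 0]
    - [0, 0, 35, 0]
    - [0, 0, 35, 0]
    - [0, 0, 35, 0]
    - [0, 0, 35, 0]
    - [0, 0, 20, 0]

```text
clock: 76.75
ee_pos: [479.5, -164.6, 163.8]
eef_rot: [-0.533, -3.094, -0.001]
wrist_force: [0.2, -0.3, -1.9]
gripper_width: 0.298
grasp_force: 24.8
```

>>> apply_moves:
  series:
    - [0, 0, 15, 0]
    - [0, 0, 0, 0]
    - [0, 0, 0, 0]
    - [0, 0, 6, 0]
    - [0, 0, 6, 0]
    - [0, 0, 6, 0]
    - [0, 0, 6, 0]
    - [0, 0, 0, 0]
    - [0, 0, 0, 0]
  squeeze: 8

```text
clock: 77.88
ee_pos: [481.2, -165.2, 127.3]
eef_rot: [0.531, 3.094, -0.0]
wrist_force: [1.5, -1.5, 5.6]
gripper_width: 0.298
grasp_force: 8.0
```

```bash
python3 -c "
from h import *
go(480,-165,113,160.6)
c=cam('scene');a=cv2.cvtColor(c['image'],cv2.COLOR_RGB2BGR)
cv2.imwrite('pics/s6.png',cv2.resize(a[100:260,220:380],(600,600),interpolation=cv2.INTER_CUBIC))"
```

```text
t 77.9 p [ 481.2 -165.2  127.3] a 160.5 tilt [ 0.002 -0.001 -1.   ] turn -0.001 then shift 1.2 -0.2 14.3 F [ 1.5 -1.5  5.6] w 25.9
```

View pics/s6.png

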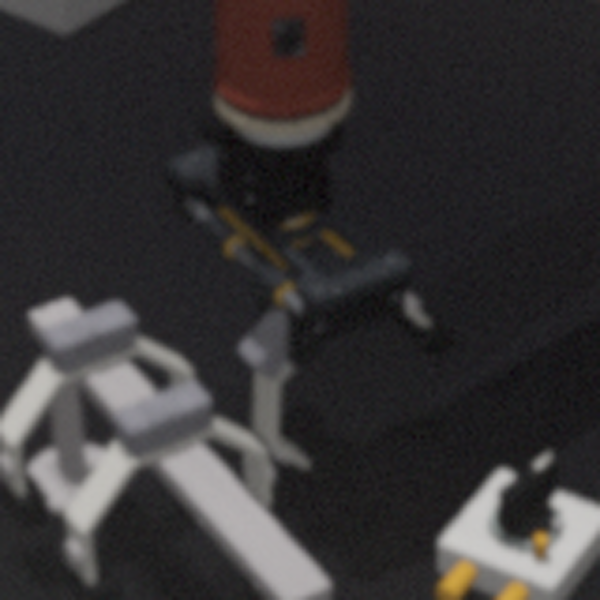

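>>> apply_moves:
  series:
    - [0, 0, 2, 0]
    - [0, 0, 2, 0]
    - [0, 0, 2, 0]
    - [0, 0, 2, 0]
    - [0, 0, 0, 0]
    - [0, 0, 0, 0]
  squeeze: 5

```text
clock: 78.68
ee_pos: [481.1, -165.2, 119.3]
eef_rot: [0.531, 3.095, -0.0]
wrist_force: [1.3, -0.9, 5.3]
gripper_width: 0.3
grasp_force: 5.0
```

>>> apply_moves:
  series:
    - [0, 0, 2, 0]
    - [0, 0, 2, 0]
    - [0, 0, 2, 0]
    - [0, 0, 0, 0]
    - [0, 0, 0, 0]

```text
clock: 79.3
ee_pos: [481.1, -165.2, 113.2]
eef_rot: [0.531, 3.095, -0.001]
wrist_force: [0.4, -0.6, 6.1]
gripper_width: 0.299
grasp_force: 5.0
```

Run:
```python
from h import *
go(480,-165,113,160.6)
W=cloud(cam('scene')).reshape(-1,3)
p=np.array(arm.observe()['ee_pos'])[:2]
X=np.array([.943,-.332]);Y=np.array([.332,.943])
d=W[:,:2]-p; r=np.c_[d@X,d@Y,W[:,2]]
b=r[(abs(r[:,1])<25)&(abs(r[:,0])<130)&(r[:,2]>8)&(r[:,2]<150)]
for x0 in range(-120,150,12):
    q=b[(b[:,0]>=x0)&(b[:,0]<x0+12)]
    if len(q)>5: print(x0,len(q),'z',np.percentile(q[:,2],[1,10,50,90,99]).round(0))
```

```text
t 79.3 p [ 481.1 -165.2  113.2] a 160.5 tilt [ 0.002 -0.001 -1.   ] turn -0.001 then shift 1.1 -0.2 0.2 F [ 0.4 -0.6  6.1] w 26.0
-120 22 z [ 80.  83.  97. 106. 108.]
-108 69 z [ 86.  93. 103. 113. 127.]
-96 24 z [ 94.  95. 104. 126. 131.]
-36 11 z [ 9. 13. 17. 18. 19.]
-24 44 z [10. 12. 27. 32. 78.]
-12 69 z [ 10.  16.  26.  51. 119.]
0 62 z [ 20.  31. 119. 140. 148.]
12 148 z [ 34.  50. 118. 146. 150.]
24 127 z [ 55.  62. 119. 140. 144.]
36 8 z [129. 129. 131. 134. 135.]
72 17 z [115. 119. 126. 135. 136.]
84 17 z [132. 133. 142. 147. 148.]
```

The band is still tipped and is sliding in the pads. I'll roll it level about its grounded foot.

>>> apply_moves:
  series:
    - [7, 0, 0, 0]
    - [8, 0, 0, 0]
    - [8, 0, 0, 0]
    - [8, 0, 1, 0]
    - [7, 0, 1, 0]
    - [8, 0, 2, 0]
    - [8, 0, 2, 0]
    - [0, 0, 0, 0]
    - [0, 0, 0, 0]
  squeeze: 3

```text
clock: 80.47
ee_pos: [429.4, -147.0, 106.6]
eef_rot: [-0.531, -3.096, -0.0]
wrist_force: [-1.2, 0.7, 0.8]
gripper_width: 0.295
grasp_force: 3.0
```

```bash
cat > prof.py <<'E'
from h import *
go(480,-165,113,160.6)
c=cam('scene');W=cloud(c).reshape(-1,3)
X=np.array([.943,-.332]);Y=np.array([.332,.943])
d=W[:,:2]-np.array([481.1,-165.2]); r=np.c_[d@X,d@Y,W[:,2]]
b=r[(abs(r[:,1])<40)&(abs(r[:,0])<190)&(r[:,2]>8)&(r[:,2]<150)]
for x0 in range(-180,90,12):
    q=b[(b[:,0]>=x0)&(b[:,0]<x0+12)]
    if len(q)>5: print(x0,len(q),'y',np.percentile(q[:,1],[3,97]).round(0),'z',np.percentile(q[:,2],[1,10,50,90,99]).round(0))
a=cv2.cvtColor(c['image'],cv2.COLOR_RGB2BGR)
cv2.imwrite('pics/s7.png',cv2.resize(a[100:260,220:380],(600,600),interpolation=cv2.INTER_CUBIC))
E
python3 prof.py
```

```text
t 80.5 p [ 429.4 -147.   106.6] a 160.5 tilt [-0.  0. -1.] turn -0.001 then shift -53.7 -0.2 -6.4 F [-1.2  0.7  0.8] w 25.7
-156 7 y [17. 21.] z [44. 45. 52. 58. 60.]
-144 69 y [-17.  23.] z [42. 49. 66. 87. 95.]
-132 100 y [-16.  22.] z [ 40.  48.  64.  90. 102.]
-60 29 y [18. 28.] z [107. 110. 118. 134. 145.]
-48 67 y [-5. 26.] z [107. 113. 132. 147. 149.]
-36 97 y [-12.  21.] z [ 10.  21. 131. 147. 150.]
-24 179 y [-11.  22.] z [ 10.  21. 109. 142. 146.]
-12 139 y [-12.  19.] z [ 11.  21.  75.  97. 142.]
0 37 y [-8. 13.] z [39. 48. 66. 75. 80.]
72 34 y [-39. -13.] z [103. 107. 126. 133. 137.]
84 22 y [-33. -12.] z [135. 137. 143. 147. 148.]
```

View pics/s7.png

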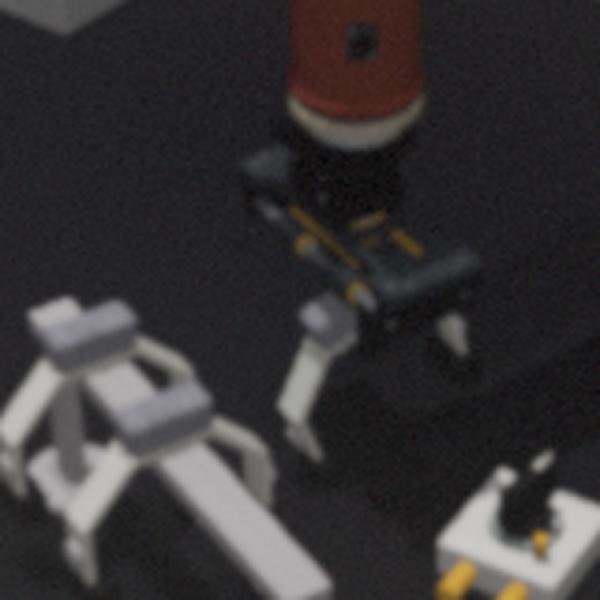

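>>> apply_moves:
  series:
    - [8, 0, 2, 0]
    - [8, 0, 3, 0]
    - [6, 0, 3, 0]
    - [0, 0, 0, 0]
    - [0, 0, 0, 0]

```text
clock: 81.15
ee_pos: [408.7, -139.7, 98.8]
eef_rot: [0.531, 3.096, -0.0]
wrist_force: [-1.2, 0.1, 2.2]
gripper_width: 0.297
grasp_force: 3.0
```

>>> apply_moves:
  series:
    - [0, 0, 0, 0]
    - [0, 0, 0, 0]
    - [0, 0, 0, 0]
    - [0, 0, 0, 0]
    - [0, 0, 0, 0]
    - [0, 0, 0, 0]
  jaw: -0.2

```text
clock: 81.9
ee_pos: [408.7, -139.6, 98.7]
eef_rot: [0.531, 3.096, 0.0]
wrist_force: [-0.2, -0.1, -0.1]
gripper_width: 0.4
grasp_force: 0.0
```

```bash
python3 prof.py
```

```text
t 81.9 p [ 408.7 -139.6   98.7] a 160.5 tilt [ 0.  0. -1.] turn -0.001 then shift -75.7 -0.3 -14.3 F [-0.2 -0.1 -0.1] w 34.8
-168 9 y [ 6. 20.] z [14. 17. 42. 51. 56.]
-156 122 y [-15.  20.] z [13. 21. 37. 66. 75.]
-144 77 y [-20.  22.] z [ 8. 11. 20. 81. 86.]
-84 22 y [22. 29.] z [ 96. 101. 108. 128. 132.]
-72 126 y [-30.  31.] z [ 98. 104. 125. 143. 147.]
-60 91 y [-13.  14.] z [ 95. 100. 113. 131. 137.]
-48 53 y [-11.  15.] z [ 19.  84.  92.  99. 103.]
-36 91 y [-9. 22.] z [10. 19. 74. 85. 91.]
-24 157 y [-13.  21.] z [ 8. 13. 38. 69. 76.]
72 34 y [-37. -11.] z [103. 108. 125. 135. 136.]
84 20 y [-35. -12.] z [133. 137. 142. 146. 148.]
```

>>> apply_moves:
  series:
    - [0, 0, -5, 0]
    - [0, 0, -10, 0]
    - [0, 0, -25, 0]
    - [0, 0, -35, 0]
    - [0, 0, -35, 0]
    - [0, -40, 0, 0]
    - [0, -40, 0, 0]
    - [0, -40, 0, 0]
    - [0, 0, 0, 0]
    - [0, 0, 0, 0]
  jaw: 0.2

```text
clock: 83.2
ee_pos: [369.1, -252.1, 209.1]
eef_rot: [0.531, 3.096, 0.0]
wrist_force: [-0.1, -0.3, -0.7]
gripper_width: 0.599
grasp_force: 0.0
```

>>> apply_moves:
  series:
    - [0, -40, 0, 0]
    - [0, 0, 0, 0]
    - [0, 0, 0, 0]

```text
clock: 83.58
ee_pos: [356.0, -289.3, 208.9]
eef_rot: [0.529, 3.096, 0.001]
wrist_force: [0.5, 0.7, 0.0]
gripper_width: 0.598
grasp_force: 0.0
```

Run:
```python
from h import *
c=cam('top');W=cloud(c)
m=((W[...,2]>125)&(W[...,2]<145)&(W[...,0]>340)&(W[...,0]<480)&(W[...,1]>-210)&(W[...,1]<-60)).astype(np.uint8)
n,l,st,ce=cv2.connectedComponentsWithStats(m,connectivity=4)
for i in range(1,n):
    if st[i,4]>20:
        P=W[l==i]; r=cv2.minAreaRect(P[:,:2].astype(np.float32)); print(st[i,4],ce[i],P.mean(0).round(1),np.percentile(P[:,2],[5,95]).round(1),np.round(r[0],1),np.round(r[1],1),round(r[2],1))
go(398,-136,220,160.6)
```

```text
282 [389.80851064 310.14893617] [ 396.7 -134.9  135.4] [131.  139.4] [ 396.4 -135.3] [26.5 60.3] 71.0
t 83.6 p [ 356.1 -289.2  208.9] a 160.6 tilt [ 0.  0. -1.] turn 0.001 then shift 11.3 158.4 -11.1 F [-0.  -0.1  0.8] w 52.3
```

Band 1 stands upright at (396,-135), already square to the rail. I'll grip it 10 mm off-centre to stay within reach.

>>> apply_moves:
  series:
    - [1, 38, 0, 0]
    - [1, 38, 0, 0]
    - [0, 38, 0, 0]
    - [0, 44, 0, 0]
    - [0, 0, 0, 0]
    - [0, 0, 0, 0]
    - [0, 0, 0, 0]
  squeeze: 25

```text
clock: 84.5
ee_pos: [405.8, -141.4, 208.6]
eef_rot: [-0.533, -3.096, 0.0]
wrist_force: [1.1, -0.0, 0.8]
gripper_width: 0.6
grasp_force: 0.0
```

```bash
python3 -c "
from h import *
go(406,-138.6,111.5,161)"
```

```text
t 84.5 p [ 405.8 -141.4  208.6] a 160.5 tilt [-0.  0. -1.] turn -0.009 then shift 0.7 2.7 97.1 F [ 1.1 -0.   0.8] w 52.2
```

>>> apply_moves:
  series:
    - [0.7, 2.7, 30, 0]
    - [0, 0, 30, 0]
    - [0, 0, 22, 0]
    - [0, 0, 14.5, 0]
    - [0, 0, 0, 0]
    - [0, 0, 0, 0]
    - [0, 0, 0, 0]

```text
clock: 85.38
ee_pos: [406.9, -138.3, 113.0]
eef_rot: [0.531, 3.095, -0.001]
wrist_force: [0.1, -0.1, 0.2]
gripper_width: 0.597
grasp_force: 0.0
```

>>> apply_moves:
  series:
    - [0, 0, 0, 0]
    - [0, 0, 0, 0]
    - [0, 0, 0, 0]
    - [0, 0, -15, 0]
    - [0, 0, -25, 0]
    - [0, 0, -35, 0]
    - [0, 0, -40, 0]
    - [0, 0, -40, 0]
    - [0, 0, -37, 0]
    - [0, 0, 0, 0]
  jaw: -1

```text
clock: 86.62
ee_pos: [407.6, -138.2, 307.6]
eef_rot: [0.53, 3.092, -0.003]
wrist_force: [-0.5, 0.2, -1.8]
gripper_width: 0.3
grasp_force: 25.0
```

>>> apply_moves:
  series:
    - [0, 0, 0, 0]
    - [0, 0, 0, 0]

```text
clock: 86.88
ee_pos: [405.8, -137.8, 303.2]
eef_rot: [-0.531, -3.095, -0.001]
wrist_force: [-0.1, -0.1, -1.8]
gripper_width: 0.297
grasp_force: 25.0
```

```bash
python3 -c "
from h import *
go(673.9,-49.6,303,160.6)"
```

```text
t 86.9 p [ 405.8 -137.8  303.2] a 160.5 tilt [-0.002  0.001 -1.   ] turn -0.001 then shift -223.6 172.3 0.2 F [-0.1 -0.1 -1.8] w 25.9
```

>>> apply_moves:
  series:
    - [0, 34, 0, 0]
    - [0, 34, 0, 0]
    - [0, 34, 0, 0]
    - [0, 35, 0, 0]
    - [0, 35, 0, 0]
    - [-37, 0, 0, 0]
    - [-37, 0, 0, 0]
    - [-37, 0, 0, 0]
    - [-37, 0, 0, 0]
    - [-37, 0, 0, 0]

```text
clock: 88.12
ee_pos: [638.9, -38.1, 302.7]
eef_rot: [-0.531, -3.094, -0.0]
wrist_force: [-0.2, 0.2, -0.4]
gripper_width: 0.3
grasp_force: 25.0
```

>>> apply_moves:
  series:
    - [-38, 0, 0, 0]
    - [0, 0, 0, 0]
    - [0, 0, 0, 0]
    - [0, 0, 0, 0]

```text
clock: 88.62
ee_pos: [673.3, -49.6, 304.4]
eef_rot: [-0.53, -3.097, 0.0]
wrist_force: [0.4, 0.3, -0.5]
gripper_width: 0.295
grasp_force: 25.0
```

```bash
python3 -c "
from h import *
go(673.9,-49.6,167,160.6)"
```

```text
t 88.6 p [673.3 -49.6 304.4] a 160.6 tilt [-0. -0. -1.] turn -0.0 then shift -0.6 0.3 137.4 F [ 0.4  0.3 -0.5] w 25.7
```

>>> apply_moves:
  series:
    - [-0.6, 0.3, 30, 0]
    - [0, 0, 30, 0]
    - [0, 0, 30, 0]
    - [0, 0, 22, 0]
    - [0, 0, 12, 0]
    - [0, 0, 8, 0]
    - [0, 0, 4, 0]
    - [0, 0, 0, 0]
    - [0, 0, 0, 0]

```text
clock: 89.75
ee_pos: [674.9, -50.1, 169.6]
eef_rot: [0.531, 3.095, -0.0]
wrist_force: [-3.4, -0.5, 5.7]
gripper_width: 0.299
grasp_force: 25.0
```

>>> apply_moves:
  series:
    - [0, 0, 0, 0]
    - [0, 0, 0, 0]
    - [0, 0, 0, 0]
    - [0, 0, 0, 0]
  jaw: 0.0

```text
clock: 90.25
ee_pos: [674.6, -50.1, 168.1]
eef_rot: [-0.531, -3.096, -0.0]
wrist_force: [-0.2, 0.7, -0.3]
gripper_width: 0.495
grasp_force: 0.0
```

>>> apply_moves:
  series:
    - [0, 0, -15, 0]
    - [0, 0, -30, 0]
    - [0, 0, -35, 0]
    - [0, 0, -30, 0]
    - [0, 0, 0, 0]
    - [0, 0, 0, 0]
    - [0, 0, 0, 0]

```text
clock: 91.12
ee_pos: [674.2, -50.3, 277.3]
eef_rot: [-0.531, -3.095, 0.0]
wrist_force: [-0.2, 0.1, 0.0]
gripper_width: 0.498
grasp_force: 0.0
```

```bash
python3 -c "
from h import *
go(444.2,10.6,270,178.7)"
```

```text
t 91.1 p [674.2 -50.3 277.3] a 160.5 tilt [-0.001  0.    -1.   ] turn -0.317 then shift 231.3 55.7 7.3 F [-0.2  0.1  0. ] w 43.3
```

>>> apply_moves:
  series:
    - [0, 0, 0, -0.16]
    - [0, 0, 0, -0.157]
    - [38, 9, 0, 0]
    - [38, 9, 0, 0]
    - [38, 9, 0, 0]
    - [39, 9, 0, 0]
    - [39, 10, 0, 0]
    - [39, 10, 0, 0]
    - [0, 0, 0, 0]
    - [0, 0, 0, 0]

```text
clock: 92.38
ee_pos: [445.1, 10.5, 278.1]
eef_rot: [0.037, 3.141, -0.001]
wrist_force: [0.1, -1.0, 0.7]
gripper_width: 0.499
grasp_force: 0.0
```

>>> apply_moves:
  series:
    - [0, 0, 40, 0]
    - [0, 0, 40, 0]
    - [0, 0, 40, 0]
    - [0, 0, 30, 0]
    - [0, 0, 0, 0]
    - [0, 0, 0, 0]

```text
clock: 93.12
ee_pos: [445.8, 11.6, 129.0]
eef_rot: [0.035, 3.141, 0.003]
wrist_force: [-0.2, 0.3, 0.5]
gripper_width: 0.499
grasp_force: 0.0
```

```bash
python3 chk.py t9.png; python3 -c "
from h import *
go(444.2,10.6,50,178.5)
print(arm.observe()['joint_pos'].round(2))
W=cloud(cam('scene')).reshape(-1,3)
k=W[(abs(W[:,0]-444)<35)&(abs(W[:,1]-11)<35)&(W[:,2]>70)&(W[:,2]<84)]
print(len(k),k.mean(0),cv2.minAreaRect(k[:,:2].astype(np.float32)))"
```

```text
stem 38 [563.8 222.9  51.7] [564.1 223. ] [15.1 16.2] 6.2
stem 41 [564.9 366.5  51.4] [564.1 366.5] [15.4 17.4] 46.9
stem 42 [503.4 295.2  51.3] [503.7 295.2] [15.8 16.5] 51.4
stem 41 [445.4 224.1  51.3] [445.2 224.3] [15.7 16.8] 44.3
stem 41 [444.8 368.3  50.8] [444.9 368.4] [18.6 14.2] 47.9
pad 277 [665.9 -45.9 188.5] [666.9 -46.3] [26.1 60.5] 69.9
pad 276 [ 634.5 -139.6  188.6] [ 635.3 -140. ] [25.9 60.5] 71.4
pad 285 [ 601.3 -234.1  188.6] [ 602.  -234.7] [26.8 60.3] 70.3
t 93.2 p [446.   11.4 129.3] a 178.7 tilt [ 0.001  0.001 -1.   ] turn 1.548 then shift 0.1 -1.5 29.3 F [-0.2 -0.4  0.1] w 43.5
t 93.2 p [446.   11.4 129.3] a 178.7 tilt [ 0.001  0.001 -1.   ] turn 0.003 then shift 1.8 -0.8 79.3 F [-0.2 -0.4  0.1] w 43.5
[ 0.94  0.07 -1.08  2.02  0.07  1.09  1.39]
96 [448.78946173  11.47004819  75.82431928] ((447.9748840332031, 10.981406211853027), (16.810211181640625, 55.908729553222656), 88.88850402832031)
```

View pics/t9.png

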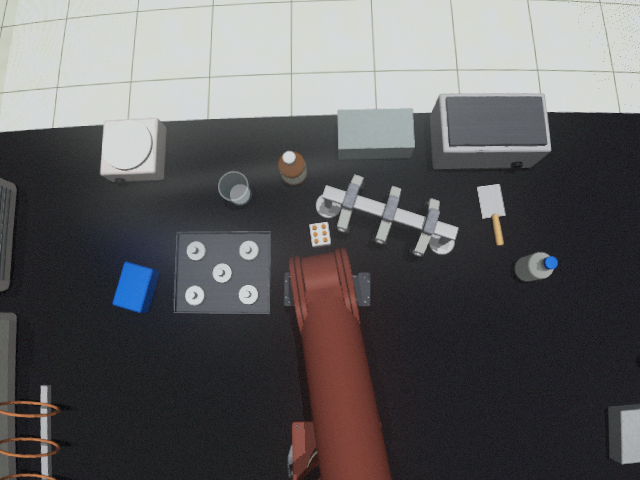

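Bands (three, square), stoppers and all else are correct. Opening the valve.

>>> apply_moves:
  series:
    - [1.8, -0.8, 30, 0]
    - [0, 0, 25, 0]
    - [0, 0, 15, 0]
    - [0, 0, 9.3, 0]
    - [0, 0, 0, 0]
    - [0, 0, 0, 0]

```text
clock: 93.98
ee_pos: [443.7, 10.4, 49.6]
eef_rot: [0.036, 3.14, -0.0]
wrist_force: [-0.8, -0.4, -0.1]
gripper_width: 0.5
grasp_force: 0.0
```

>>> apply_moves:
  series:
    - [0, 0, 0, 0]
    - [0, 0, 0, 0]
    - [0, 0, 0, 0]
    - [0, 0, 0, 0.13]
    - [0, 0, 0, 0.13]
    - [0, 0, 0, 0.13]
    - [0, 0, 0, 0.13]
    - [0, 0, 0, 0.13]
    - [0, 0, 0, 0]
    - [0, 0, 0, 0]
  jaw: -1
  squeeze: 50

```text
clock: 95.22
ee_pos: [443.3, 10.7, 48.9]
eef_rot: [1.032, 2.967, 0.001]
wrist_force: [2.3, 2.5, -1.9]
gripper_width: 0.159
grasp_force: 50.0
```

```bash
python3 -c "
from h import *
print(arm.observe()['joint_pos'].round(2))
go(444.2,10.6,50,110.8)"
```

```text
[ 0.76  0.19 -0.94  2.1   0.2   0.93  0.62]
t 95.2 p [443.3  10.7  48.9] a 141.6 tilt [ 0.  0. -1.] turn 0.538 then shift -0.4 0.8 -1.1 F [ 2.3  2.5 -1.9] w 13.8
```

>>> apply_moves:
  series:
    - [0, 0, 0, 0.12]
    - [0, 0, 0, 0.12]
    - [0, 0, 0, 0.12]
    - [0, 0, 0, 0.12]
    - [0, 0, 0, 0.08]
    - [0, 0, 0, 0.02]
    - [0, 0, 0, 0]
    - [0, 0, 0, 0]

```text
clock: 96.22
ee_pos: [443.6, 10.9, 48.9]
eef_rot: [1.836, 2.548, 0.002]
wrist_force: [4.3, 2.5, -5.4]
gripper_width: 0.161
grasp_force: 50.0
```

>>> apply_moves:
  series:
    - [0, 0, 0, 0]
    - [0, 0, 0, 0]
    - [0, 0, 0, 0]
    - [0, 0, -20, 0]
    - [0, 0, -35, 0]
    - [0, 0, -40, 0]
    - [0, 0, -40, 0]
    - [0, 0, -40, 0]
    - [0, 0, -40, 0]
    - [0, 0, 0, 0]
  jaw: 0

```text
clock: 97.48
ee_pos: [444.5, 10.4, 266.5]
eef_rot: [1.839, 2.542, 0.002]
wrist_force: [0.6, 0.6, -0.4]
gripper_width: 0.502
grasp_force: 0.0
```

```bash
python3 -c "
from h import *
go(500,-190,265,111)
W=cloud(cam('scene')).reshape(-1,3)
k=W[(abs(W[:,0]-444)<35)&(abs(W[:,1]-11)<35)&(W[:,2]>70)&(W[:,2]<84)]
print(len(k),k.mean(0),cv2.minAreaRect(k[:,:2].astype(np.float32)))"
```

```text
t 97.5 p [444.5  10.4 266.5] a 108.2 tilt [ 0.004 -0.001 -1.   ] turn -0.048 then shift -206.9 -19.9 1.5 F [ 0.6  0.6 -0.4] w 43.7
106 [447.62255744  11.51143964  75.17576138] ((447.0430908203125, 10.937335968017578), (21.507587432861328, 53.475730895996094), 22.973731994628906)
```

>>> apply_moves:
  series:
    - [-40, 0, 0, 0]
    - [-40, 0, 0, 0]
    - [-40, 0, 0, 0]
    - [-40, 0, 0, 0]
    - [-40, 0, 0, 0]
    - [0, 0, 0, 0]
    - [0, 0, 0, 0]
    - [0, 0, 0, 0]

```text
clock: 98.52
ee_pos: [505.4, -178.4, 263.6]
eef_rot: [-1.839, -2.546, 0.0]
wrist_force: [-0.4, -0.4, 0.3]
gripper_width: 0.498
grasp_force: 0.0
```

```bash
python3 chk.py t10.png; python3 -c "
import cv2
a=cv2.imread('pics/t10.png');cv2.imwrite('pics/t10c.png',cv2.resize(a[170:330,160:480],(800,400),interpolation=cv2.INTER_CUBIC))"
```

```text
stem 40 [563.4 222.8  51.4] [563.6 223. ] [15.7 17. ] 35.0
stem 41 [564.7 366.6  51.6] [565.3 367.9] [15.8 16.4] 72.1
stem 42 [503.4 295.2  51.3] [503.4 296.3] [17.2 15.3] 85.6
stem 42 [445.1 224.3  50.7] [445.4 224.4] [15.3 16.8] 46.1
stem 41 [444.7 368.3  50.7] [445.5 368.4] [17.4 14.3] 59.1
pad 275 [666.2 -46.1 188.6] [667.3 -46.4] [26.3 62.1] 70.5
pad 222 [ 639.5 -139.7  188.6] [ 635.4 -140.1] [26.  60.4] 70.4
knob 123 [443.4  11.2  77.5] [443.6  11.2] [13.9 52.9] 22.3
t 98.6 p [ 505.5 -178.5  263.8] a 108.3 tilt [-0. -0. -1.] turn 0.32 then shift 190.0 -61.0 163.8 F [-0.9  0.2  0.3] w 43.6
```

View pics/t10c.png

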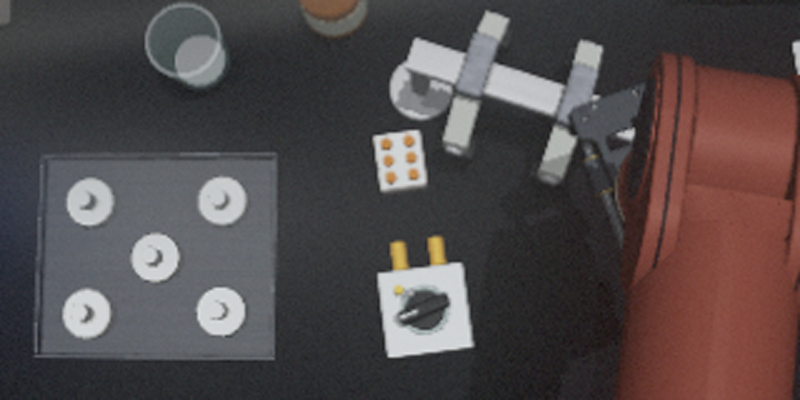

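The knob rests at the same open stop as before, two bands and all stoppers are in place here, and band 3 was square in the previous check. Nothing is being touched.

```bash
python3 -c "
from bench import arm
print(arm.hand_in())"
```

```text
the job is handed in; nothing more can be done
None
```

I handed the job in at about 99 s: three headbands square on the rail, five stoppers evenly spread, and the valve opened last. While backing away from the valve I knocked band 1 askew, so I closed the valve, re-seated the band and reopened it. One stopper that got knocked aside was also put back.

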